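Gather and weigh the copper anode balls

TASK

Tip the black parts bin up to its stop by the yellow bail so that the four copper balls gather in its narrow corner, and leave it tipped. Then scoop all four balls out of that corner in one scoopful with the red-handled hand scoop, pour them gently, from close above, into the steel dish on the scale without shifting the dish, and stand the scoop back on the bench.

Things in the scene. Friction and masses are not known exactly. Their poses are not given: they have to be found in the camera images.
- bin (a joint): tilt of the black parts bin, rad: 0 lying level on its cradle, 0.42 at its upper stop. Hinge line: across the bin, 4 mm below point bin_corner. Lifting the bail raises the wide end, so the narrow end is low; a stiff friction hinge (about 1.7 N m) holds the bin wherever it is left; the lift takes some 8 to 14 N at the bail
- bin_corner (a point): on the bin's inner floor at the foot of the narrow end wall, mid-width. Its axes tip with the bin: x along the floor from the wide to the narrow end (away from the robot), y left, z square to the floor. Floor from x = -188 mm to 0; inside width 140 mm up to x = -110, tapering to 68 at x = -50 and 54 at x = 0. Walls 4 mm, 56 mm high; the narrow end wall is 75 mm high and leans out by 0.2 rad
- bin_handle (a point): middle of the bail's yellow crossbar (round, 10 mm thick, 110 mm long, along the bin's y), just behind and above the wall of the wide end: 212 mm behind and 96 mm above bin_corner in its axes, 40 mm above the wall's rim, free all round. Axes as bin_corner
- ball0_center (a point): centre of one of the four copper balls, 18 mm across, 27 g; they start scattered over the wide part of the bin's floor and roll on slopes steeper than about 0.1 rad
- ball1_center (a point): centre of one of the four copper balls, 18 mm across, 27 g; they start scattered over the wide part of the bin's floor and roll on slopes steeper than about 0.1 rad
- ball2_center (a point): centre of one of the four copper balls, 18 mm across, 27 g; they start scattered over the wide part of the bin's floor and roll on slopes steeper than about 0.1 rad
- ball3_center (a point): centre of one of the four copper balls, 18 mm across, 27 g; they start scattered over the wide part of the bin's floor and roll on slopes steeper than about 0.1 rad
- scoop_grip (a point): centre of the hand scoop's red handle, 14 (x) x 26 (y) x 50 (z) mm, on a thin stem; x points forward to the lip, z up. The scoop (aluminium, 140 g) starts standing on its flat underside, 105 mm below this point. Pan 48 mm wide, 2 mm thick, from x = -8 to 72 mm, with a 34 mm back wall at x = 9 mm; sides 24 mm high to x = 36 mm, then sloping down, none beyond x = 49 mm
- scoop_lip (a point): middle of the scoop's front lip (1.5 mm thick, 44 mm wide) on the underside: 72 mm ahead of and 105 mm below scoop_grip
- scale: white bench scale, fixed, 190 (x) x 150 (y) x 36 mm, origin under its centre; a round steel plate, 112 mm across, is centred 20 mm ahead of the origin, its top 42 mm above the bench
- dish_rim (a point): centre of the mouth of the loose round steel dish (124 mm across the rim, 36 mm high, 3 mm thick, 180 g) that stands centred on the scale's plate, so the rim is 78 mm above the bench
- tape: orange roll of tape lying flat, 80 mm across, 20 mm high; a bystander
- screwdriver: screwdriver lying on the bench, 170 mm long; a bystander
- jar: small amber jar, 50 mm across and 70 mm high; a bystander
- scoop: the hand scoop as a whole; its origin lies on its underside, 105 mm below scoop_grip
- ball0: the same copper ball (its origin turns with it; use its centre)
- ball1: the same copper ball (its origin turns with it; use its centre)
- ball2: the same copper ball (its origin turns with it; use its centre)
- ball3: the same copper ball (its origin turns with it; use its centre)
Things that resemble listed ones, but are neither listed nor needed, are in the scene too. Of the things shaped like the part that bears dish_rim, the bare steel one is meant. Of the things shaped like the scoop, the aluminium one is meant.

How it is judged (in metres and radians):
On the way, in this order (a step that is already met when the one before it is completed fails the run):
1. the bin is tipped to its stop and all four balls lie gathered in its narrow corner (value of joint bin above 0.36 rad and x of ball0_center in the frame of bin_corner between -0.075 and 0.03 m and y of ball0_center in the frame of bin_corner between -0.05 and 0.05 m and z of ball0_center in the frame of bin_corner between 0 and 0.05 m and x of ball1_center in the frame of bin_corner between -0.075 and 0.03 m and y of ball1_center in the frame of bin_corner between -0.05 and 0.05 m and z of ball1_center in the frame of bin_corner between 0 and 0.05 m and x of ball2_center in the frame of bin_corner between -0.075 and 0.03 m and y of ball2_center in the frame of bin_corner between -0.05 and 0.05 m and z of ball2_center in the frame of bin_corner between 0 and 0.05 m and x of ball3_center in the frame of bin_corner between -0.075 and 0.03 m and y of ball3_center in the frame of bin_corner between -0.05 and 0.05 m and z of ball3_center in the frame of bin_corner between 0 and 0.05 m), for 0.2 s.
2. all four balls lie together in the scoop, lifted clear out of the bin (x of ball0_center in the frame of scoop_grip between 0 and 0.074 m and y of ball0_center in the frame of scoop_grip between -0.026 and 0.026 m and z of ball0_center in the frame of scoop_grip between -0.106 and -0.065 m and height (world z) of each of ball0_center, ball1_center, ball2_center, ball3_center above 0.12 m and x of ball1_center in the frame of scoop_grip between 0 and 0.074 m and y of ball1_center in the frame of scoop_grip between -0.026 and 0.026 m and z of ball1_center in the frame of scoop_grip between -0.106 and -0.065 m and x of ball2_center in the frame of scoop_grip between 0 and 0.074 m and y of ball2_center in the frame of scoop_grip between -0.026 and 0.026 m and z of ball2_center in the frame of scoop_grip between -0.106 and -0.065 m and x of ball3_center in the frame of scoop_grip between 0 and 0.074 m and y of ball3_center in the frame of scoop_grip between -0.026 and 0.026 m and z of ball3_center in the frame of scoop_grip between -0.106 and -0.065 m), for 0.2 s.
At the end, for the whole second after the job is handed in: All four balls lie in the dish, nearly at rest; the dish stands on the scale within 15 mm of where it was; the bin is still tipped (more than 0.3 rad); the scoop stands upright (within 0.1 rad) on its flat underside on the bench, released and at rest (horizontal distance between each of ball0_center, ball1_center, ball2_center, ball3_center and dish_rim below 0.055 m and z of ball0_center in the frame of dish_rim between -0.036 and 0.004 m and linear speed of each of ball0, ball1, ball2, ball3 below 0.15 m/s and z of ball1_center in the frame of dish_rim between -0.036 and 0.004 m and z of ball2_center in the frame of dish_rim between -0.036 and 0.004 m and z of ball3_center in the frame of dish_rim between -0.036 and 0.004 m and horizontal distance between dish_rim and scale below 0.045 m and distance of dish_rim from where it was at the start of the episode below 0.015 m and value of joint bin above 0.3 rad and angle between scoop_grip's own z axis and vertical below 0.1 rad and height (world z) of scoop_grip between 0.095 and 0.115 m and linear speed of scoop below 0.03 m/s and contact force between scoop and the fingers below 0.1 N); the robot touches nothing.
It fails at once if a ball is flung or dropped hard (faster than 1.6 m/s) (linear speed of any of ball0, ball1, ball2, ball3 above 1.6 m/s).
It fails at once if a bystander (tape, screwdriver, jar) is pushed more than 30 mm (distance of any of tape, screwdriver, jar from where it was at the start of the episode above 0.03 m).
It also fails if it takes over 72 s, if anything falls off the work surface, if the arm or the gripper's body presses on something with over 40 N, if the wrist force passes 120 N, or if a joint passes its speed limit or range.

ROBOT

A 7-joint arm with a two-finger parallel gripper is mounted at the origin on the work surface. World frame = base frame: x ahead of the robot, y to its left, z up, the work surface at z = 0. Lengths are in mm, angles in rad, forces in N, time in s.
With the tool pointing down it reaches from about 425 to 950 mm from the base axis. Payload 16.7 kg.
Tool frame: the origin (TCP) lies at the very end of the fingers, on their centre line; the grasp point (between the pads) lies 19 mm behind it; z points along the fingers, y is the line along which they close (so a half turn about z gives the same grasp; the last joint's range is limited). The gripper opens to 94 mm and grips with 3 to 60 N. Pads are 16 mm wide; open, the fingers measure 119 mm over their backs; the gripper's body (75 mm by 177 mm) begins 78 mm behind the grasp point.
Start: joints at [1.044, 0.426, 0.074, 1.606, -0.034, 1.111, -0.067], TCP at [248.331, -627.619, 205.467] pointing down, gripper open.
Joint ranges: [-2.85, 2.85], [-0.5, 2.14], [-1.23, 1.37], [0.21, 2.46], [-1.02, 4.16], [0.16, 2.05], [-2.73, 2.73]. Speed limits (rad/s): [1.89, 1.89, 2.39, 2.39, 3.01, 3.01, 3.01].

INTERFACE

Orientations are given as [roll, pitch, yaw] about the fixed x, y, z axes, in that order (R = Rz(yaw) Ry(pitch) Rx(roll)).
In Python, from station import manip, eyes gives the robot as it stands. The module is installed in compiled form; this text tells all that it offers.
- The arm moves only by the tool jog_arm, never from a script. Its argument "series" is a list of rows, each a list of 7 numbers: the gripper command: -1 is shut, 1 is fully open, values between are in proportion, then the shift along the tool's x, y, z in m, then the turn, a rotation vector about the tool's x, y, z in rad. A call has 1 to 5 rows; each row shifts and turns the commanded pose from where the row before left it, along the tool's axes as they then stand; what a row does not reach is not made up. A row lasts 1/8 s, in which the tool goes at most 62.5 mm and 10.7 degrees, less where a joint would pass 70% of its speed; a pose out of reach is approached as far as the arm can. A call with a gripper value outside its range is refused whole. The fingers move at their own pace and stop on an object; "force" is the grip in N (left out, the last holds). Time passes only in rows, so rows that do not move let the fingers close. It gives the time, the measured TCP pose, the force, the opening and the grip force at its end, in the units of the state.
- manip.state(): the state, without advancing time (a new reading comes with each control period).
- eyes.get_image(name): name is "scene" or "top" or "wrist"; returns a dict with "img" (480x640x3 uint8, red, green, blue), "range_z" (480x640 float32, mm along the optical axis (not along the pixel's ray), 0 where there is no reading), "fx", "fy", "cx", "cy" (pixels), "k1" (the pictures are not rectified: a ray, as slopes to the right and down, at radius r is drawn at 1 + k1 r^2 times it, then the intrinsics apply), "camera_from_world" (4x4, takes a point from world to camera coordinates); the wrist camera has in their place "mount" (4x4, takes a point from camera to tool coordinates, whose origin is the TCP and whose axes are the flange's). Camera axes: x right, y up, looking along -z (the intrinsics and any distortion apply to the point x, -y, -z); pixel columns grow to the right and rows downward; lengths in mm; the calibration is good to about 2 mm. A picture is of the moment at which its call begins: read the wrist's pose just before it.
- manip.sign_off(): hands the job in; it is judged then, once.
The state is a dict: "time": time; "qpos": joint angles; "qd": joint speeds; "joint_torque": joint torques, N m; "eef_pos": TCP position; "ee_rot": TCP orientation; "force": force on the tool from outside, world axes, zero at the start; "moment": the same for the moment, N m; "finger_gap": opening from 0.0 (shut) to 1.0 (fully open); "grasp_force": force on a finger pad.
Only numpy, scipy, OpenCV 4.12 (cv2) and the standard library are available. Lean on these libraries where they do the work, as an engineer would, in place of code of your own. Each camera call takes 0.05 s, during which the arm holds its last target. There are 200 camera calls.

## Working session

There is one attempt and no reset: what is moved stays moved. The work goes in short steps, Python scripts to look and compute and a tool call to move; the robot and the scene stay as the last step left them, time stands still between calls to the robot, and variables do not carry over. Pictures are saved under pics/ and viewed, at most 10 in all, crops included, and the job is handed in when it is done.

Besides the shell and the picture viewer there is one more tool, called after "Request:" by a JSON object that holds its "api" and its "payload", one argument or row to a line. jog_arm: Moves the arm, as the interface text tells. Its arguments: {"type":"object","properties":{"series":{"type":"array","items":{"type":"array","items":{"type":"number"}}},"force":{"type":"number"}},"required":["series"]}

```bash
mkdir -p pics
cat > h.py <<'E'
import numpy as np, cv2
from scipy.spatial.transform import Rotation as R
from station import manip, eyes
def grab(n, name=None):
    s=manip.state(); d=eyes.get_image(n)
    if n=='wrist':
        T=np.eye(4);T[:3,:3]=R.from_euler('xyz',s['ee_rot']).as_matrix();T[:3,3]=s['eef_pos']
        d['W']=T@np.array(d['mount'])
    else: d['W']=np.linalg.inv(np.array(d['camera_from_world']))
    if name: cv2.imwrite(f'pics/{name}.png',d['img'][:,:,::-1])
    return d
def ray(d,u,v):
    a=np.array([(u-d['cx'])/d['fx'],(v-d['cy'])/d['fy']]);p=a.copy()
    for _ in range(20): p=a/(1+d['k1']*(p@p))
    return p
def pt(d,u,v,z=None):
    "world point by depth, or on plane world z"
    p=ray(d,u,v);c=np.array([p[0],-p[1],-1.])
    o=d['W'][:3,3];r=d['W'][:3,:3]@c
    if z is None:
        k=d['range_z'][int(v)-1:int(v)+2,int(u)-1:int(u)+2];k=np.median(k[k>0]) if (k>0).any() else np.nan
    else: k=(z-o[2])/r[2]
    return o+k*r
E
python3 - <<'E'
from h import *
print(manip.state())
for n in('scene','top'):
    d=grab(n,n+'0');np.savez(n+'0.npz',**d);print(n,d['W'].round(2).tolist(),d['fx'],d['k1'])
E
```

```text
{'time': 0.0, 'qpos': array([ 1.04446758,  0.42672114,  0.07384986,  1.60657048, -0.03409074,
        1.11079509, -0.06708876]), 'qd': array([ 1.73131864e-03,  3.96300815e-05,  8.87429519e-04,  3.76953028e-04,
        1.07036076e-03, -5.46875343e-04, -1.47117305e-03]), 'joint_torque': array([-3.76874705e-04, -9.35819149e+01,  3.66642460e+00, -4.54192972e+01,
       -4.88927518e-02,  2.01430020e-02,  1.56951996e-04]), 'eef_pos': array([ 248.19951287, -627.26328974,  204.79895158]), 'ee_rot': array([-3.14036176e+00,  9.81094609e-05,  3.76814559e-01]), 'force': array([-0.11383284,  0.19983013,  0.160954  ]), 'moment': array([-0.03588545, -0.03470312, -0.02878598]), 'grasp_force': 0.0, 'finger_gap': 0.9996604093806905}
scene [[-0.25, -0.66, 0.71, 1304.4], [0.97, -0.16, 0.2, 197.02], [-0.02, 0.73, 0.68, 794.41], [0.0, 0.0, 0.0, 1.0]] 510.51179868058506 -0.04250695925499809
top [[0.01, 1.0, -0.06, 482.41], [-1.0, 0.01, 0.0, -8.43], [0.0, 0.06, 1.0, 1194.74], [0.0, 0.0, 0.0, 1.0]] 538.03989824342 -0.05689510888540264
```

View pics/scene0.png

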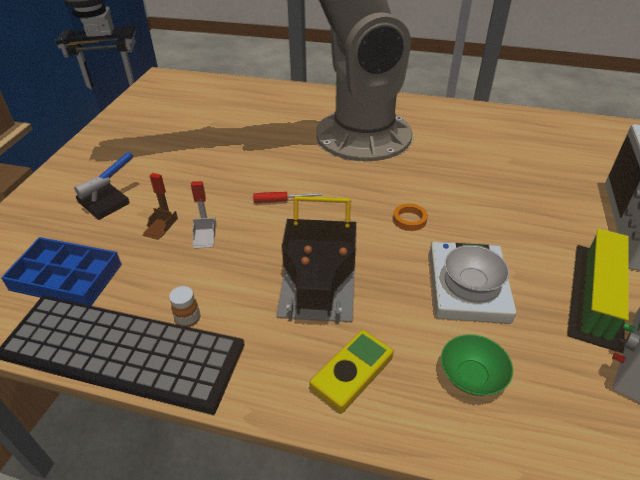

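View pics/top0.png

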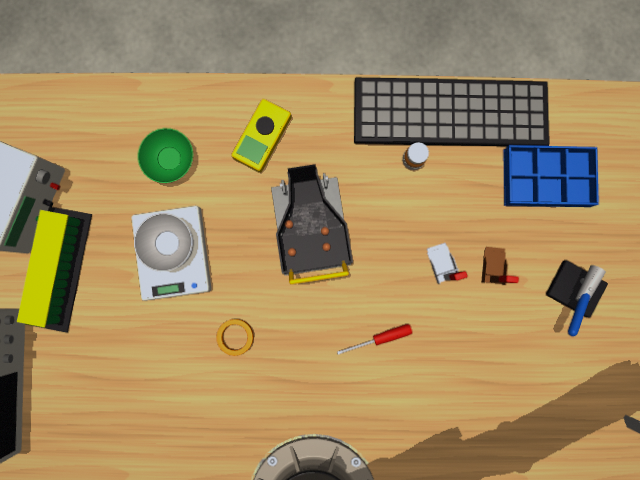

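Top view: bin at about (313,225) with its bail at (320,272) nearest the robot and the narrow end at (302,170). The aluminium scoop is at (443,262) and the brown decoy at (495,265). The dish is at (165,243), and the green bowl is a decoy.

Run:
```python
from h import *
d=dict(np.load('top0.npz'))
im=d['img'][:,:,::-1]
a=cv2.resize(im[155:295,262:362],None,fx=4.2,fy=4.2,interpolation=cv2.INTER_CUBIC)
b=cv2.resize(im[232:297,420:482],None,fx=6,fy=4.6*1.0,interpolation=cv2.INTER_CUBIC)
b=cv2.resize(im[232:297,420:482],(372,390),interpolation=cv2.INTER_CUBIC)
c=np.zeros((590,800,3),np.uint8);c[:588,:420]=a[:588];c[:390,425:797]=b
cv2.imwrite('pics/crop1.png',c)
for n,u,v,z in [('dish',165,243,78),('dish_floor',167,243,None),('bailL',290,280,None),('bailR',349,273,None),('jar',417,152,None),('handle',458,276,None)]: print(n,pt(d,u,v,z).round(1), pt(d,u,v).round(1))
```

```text
dish [557.  317.8  78. ] [559.1 327.   46.6]
dish_floor [559.2 322.7  46.4] [559.2 322.7  46.4]
bailL [483.2  52.1 131.5] [483.2  52.1 131.5]
bailR [500.4 -71.    1. ] [500.4 -71.    1. ]
jar [ 758.1 -210.2   68.8] [ 758.1 -210.2   68.8]
handle [ 494.9 -280.8  130.1] [ 494.9 -280.8  130.1]
```

View pics/crop1.png

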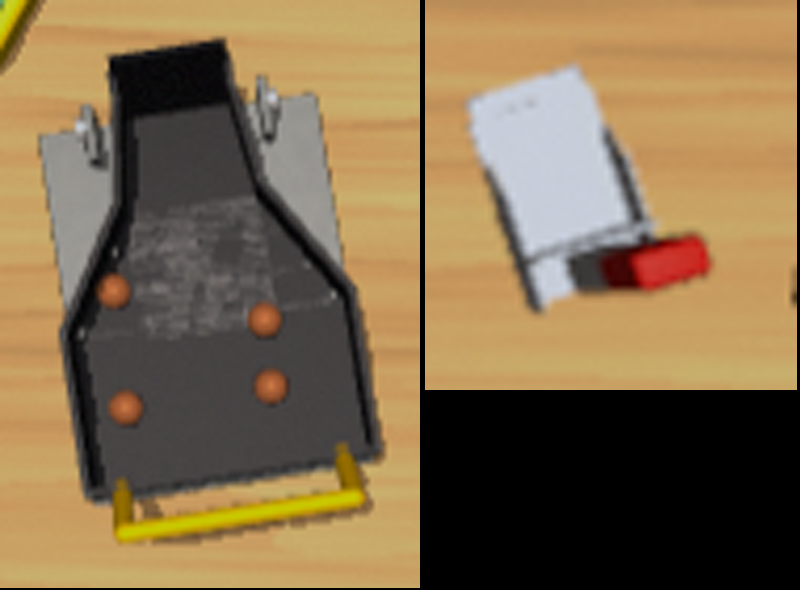

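Run:
```python
from h import *
d=dict(np.load('top0.npz'))
A=lambda x,y:(262+x/4.2,155+y/4.2)
B=lambda x,y:(420+(x-425)/6,232+y/6)
print('floor z',[pt(d,*A(x,y)).round(1) for x,y in[(200,440),(200,250),(180,150)]])
for x,y in[(122,533),(242,515),(362,497)]:print('bail',pt(d,*A(x,y)).round(1),pt(d,*A(x,y),131).round(1))
L,Rr=pt(d,*A(122,533),131),pt(d,*A(362,497),131)
print('yaw bail',np.arctan2(*(L-Rr)[[1,0]])-np.pi/2, np.linalg.norm(L-Rr))
for x,y in[(131,119),(230,105)]:print('foot',pt(d,*A(x,y),35).round(1))
for x,y in[(109,57),(224,40)]:print('endtop',pt(d,*A(x,y),110).round(1),pt(d,*A(x,y+4)).round(1))
for x,y in[(88,497),(380,455)]:print('rear',pt(d,*A(x,y),91).round(1))
for x,y in[(470,100),(578,66)]:print('lip',pt(d,*B(x,y),1.5).round(1),pt(d,*B(x,y+8)).round(1))
print('rear',pt(d,*B(538,310),2).round(1),'wall',[pt(d,*B(*p),34).round(1) for p in((527,258),(650,222))])
print('side',[pt(d,*B(*p),24).round(1) for p in((490,172),(605,130))])
for x,y in[(633,255),(700,240),(710,268),(645,290),(672,262)]:print('h',pt(d,*B(x,y),130).round(1),pt(d,*B(x,y)).round(1))
# dish rim by depth: points with z 70-85 
H=d['range_z'];pts=np.array([pt(d,u,v) for v in range(205,285) for u in range(125,205)])
r=pts[(pts[:,2]>72)&(pts[:,2]<84)]
(c,rad)=cv2.minEnclosingCircle(r[:,:2].astype(np.float32));print('dish',c,rad,len(r))
```

```text
floor z [array([527.4,  15.9,  34.1]), array([625.7,  17.3,  33.2]), array([678. ,  28.4,  31.9])]
bail [479.5  49.9 132.9] [479.5  50.  131. ]
bail [488.6  -6.3 134.5] [488.6  -6.3 131. ]
bail [497.7 -62.6 131.6] [497.7 -62.6 131. ]
yaw bail 0.1606131250373657 114.09070453069404
foot [693.4  53.9  35. ]
foot [701.4   2.7  35. ]
endtop [710.1  61.1 110. ] [7.31e+02 6.81e+01 1.00e-01]
endtop [719.2   5.3 110. ] [718.2   5.3 105.5]
rear [496.7  69.   91. ]
rear [518.9 -73.3  91. ]
lip [ 556.5 -245.5    1.5] [ 553.6 -245.9   -0.6]
lip [ 569.6 -285.9    1.5] [ 566.8 -286.4   -0.8]
rear [ 478.9 -270.7    2. ] wall [array([ 497.7, -259.7,   34. ]), array([ 511.1, -304.3,   34. ])]
side [array([ 528.9, -248.3,   24. ]), array([ 544.7, -290.5,   24. ])]
h [ 497.8 -274.2  130. ] [ 497.9 -276.7  120. ]
h [ 503.  -296.5  130. ] [ 503.  -297.3  127.3]
h [ 493.7 -299.8  130. ] [ 4.951e+02 -3.355e+02 -2.000e-01]
h [ 486.3 -278.2  130. ] [ 4.867e+02 -3.110e+02  3.000e-01]
h [ 495.6 -287.2  130. ] [ 495.6 -287.6  128.2]
dish (559.2125854492188, 324.2107238769531) 62.08291244506836 467
```

```bash
cat >> h.py <<'E'
def tool(psi,pitch=0.):
    "tool attitude closing along body x; body yaw psi, pitched lip-down by pitch"
    return R.from_euler('ZY',[psi,pitch])*R.from_euler('ZX',[np.pi/2,np.pi])
def plan(way,g,start=None):
    "way: [(pos mm, Rotation, nrows)...]; prints rows in tool axes"
    s=manip.state();p=np.array(s['eef_pos']);q=R.from_euler('xyz',s['ee_rot'])
    if start: p,q=np.array(start[0],float),start[1]
    rows=[]
    for P,Q,n in way:
        P=np.array(P,float);rv=(q.inv()*Q).as_rotvec();p0,q0=p,q
        for i in range(1,n+1):
            pn=p0+(P-p0)*i/n;qn=q0*R.from_rotvec(rv*i/n)
            d=q.inv().apply(pn-p)/1000;w=(q.inv()*qn).as_rotvec()
            rows.append([g]+[round(x,4)+0. for x in d]+[round(x,3)+0. for x in w]);p,q=pn,qn
    for i in range(0,len(rows),5): print(str(rows[i:i+5]).replace(' ',''))
YB=.160;CORNER=np.array([697.5,27.9,33.5])
def binpt(x,y,z,th=.42):
    H=R.from_euler('ZY',[YB,th]);hinge=CORNER-[0,0,4]
    return hinge+H.apply([x,y,z+4])
E
python3 - <<'E'
from h import *
b=binpt(-212,0,96,0);print(b)
plan([([b[0],b[1],200],tool(YB),15),([b[0],b[1],b[2]-19],tool(YB),5)],1)
E
```

```text
[488.20781592  -5.8754598  129.5       ]
[[1,np.float64(0.0301),np.float64(-0.0326),np.float64(0.0004),np.float64(0.0),np.float64(0.0),np.float64(-0.09)],[1,np.float64(0.0329),np.float64(-0.0298),np.float64(0.0004),np.float64(0.0),np.float64(0.0),np.float64(-0.09)],[1,np.float64(0.0355),np.float64(-0.0267),np.float64(0.0004),np.float64(0.0),np.float64(0.0),np.float64(-0.09)],[1,np.float64(0.0378),np.float64(-0.0234),np.float64(0.0003),np.float64(0.0),np.float64(0.0),np.float64(-0.09)],[1,np.float64(0.0397),np.float64(-0.0199),np.float64(0.0003),np.float64(0.0),np.float64(0.0),np.float64(-0.09)]]
[[1,np.float64(0.0413),np.float64(-0.0162),np.float64(0.0003),np.float64(0.0),np.float64(0.0),np.float64(-0.09)],[1,np.float64(0.0426),np.float64(-0.0124),np.float64(0.0003),np.float64(0.0),np.float64(0.0),np.float64(-0.09)],[1,np.float64(0.0436),np.float64(-0.0085),np.float64(0.0003),np.float64(0.0),np.float64(0.0),np.float64(-0.09)],[1,np.float64(0.0442),np.float64(-0.0046),np.float64(0.0003),np.float64(0.0),np.float64(0.0),np.float64(-0.09)],[1,np.float64(0.0444),np.float64(-0.0006),np.flo
[... 438 characters left out ...]
),np.float64(0.0003),np.float64(0.0),np.float64(0.0),np.float64(-0.09)],[1,np.float64(0.0402),np.float64(0.0188),np.float64(0.0003),np.float64(0.0),np.float64(0.0),np.float64(-0.09)]]
[[1,np.float64(0.0),np.float64(0.0),np.float64(0.0179),np.float64(0.0),np.float64(0.0),np.float64(0.0)],[1,np.float64(0.0),np.float64(0.0),np.float64(0.0179),np.float64(0.0),np.float64(0.0),np.float64(0.0)],[1,np.float64(0.0),np.float64(0.0),np.float64(0.0179),np.float64(0.0),np.float64(0.0),np.float64(0.0)],[1,np.float64(0.0),np.float64(0.0),np.float64(0.0179),np.float64(0.0),np.float64(0.0),np.float64(0.0)],[1,np.float64(0.0),np.float64(0.0),np.float64(0.0179),np.float64(0.0),np.float64(0.0),np.float64(0.0)]]
```

Request:
{"api": "jog_arm", "payload": {
  "series": [
    [1,0.03,-0.033,0,0,0,-0.09],
    [1,0.033,-0.03,0,0,0,-0.09],
    [1,0.0355,-0.027,0,0,0,-0.09],
    [1,0.038,-0.0235,0,0,0,-0.09],
    [1,0.04,-0.02,0,0,0,-0.09]
  ]
}}

```text
time: 0.72
eef_pos: [328.5, -417.7, 205.3]
ee_rot: [-3.141, 0.0, 0.83]
force: [-0.0, -0.1, 0.3]
finger_gap: 0.995
grasp_force: 0.0
```

Request:
{"api": "jog_arm", "payload": {
  "series": [
    [1,0.0415,-0.016,0,0,0,-0.09],
    [1,0.0425,-0.0125,0,0,0,-0.09],
    [1,0.0435,-0.0085,0,0,0,-0.09],
    [1,0.044,-0.0045,0,0,0,-0.09],
    [1,0.0445,-0.0005,0,0,0,-0.09]
  ]
}}

```text
time: 1.35
eef_pos: [409.1, -211.2, 205.4]
ee_rot: [-3.141, 0.0, 1.28]
force: [1.5, -0.2, -0.0]
finger_gap: 0.999
grasp_force: 0.0
```

Request:
{"api": "jog_arm", "payload": {
  "series": [
    [1,0.0445,0.0035,0,0,0,-0.09],
    [1,0.044,0.0075,0,0,0,-0.09],
    [1,0.043,0.0115,0,0,0,-0.09],
    [1,0.0415,0.015,0,0,0,-0.09],
    [1,0.04,0.019,0,0,0,-0.09]
  ]
}}

```text
time: 1.98
eef_pos: [490.3, -4.4, 205.4]
ee_rot: [-3.141, 0.0, 1.73]
force: [0.0, 0.2, -0.2]
finger_gap: 0.996
grasp_force: 0.0
```

```bash
sed -i 's/round(x,4)+0\./float(round(x,4)+0.)/;s/round(x,3)+0\./float(round(x,3)+0.)/' h.py
python3 - <<'E'
from h import *
s=manip.state();print(s['time'],s['eef_pos'],s['ee_rot'],s['qpos'])
d=grab('wrist','w1');np.savez('w1.npz',**d);print(d['W'].round(2).tolist())
b=binpt(-212,0,96,0)
plan([([b[0],b[1],b[2]-19],tool(YB),5)],1)
E
```

```text
1.975 [490.26857018  -4.43457401 205.443948  ] [-3.14148885e+00  4.15891664e-05  1.72950029e+00] [ 0.36939288  0.16157175 -0.53881424  1.98271815  0.09694826  1.02207849
 -0.05565336]
[[0.99, -0.15, -0.04, 477.7], [0.16, 0.95, 0.27, 75.09], [-0.0, -0.28, 0.96, 384.31], [0.0, 0.0, 0.0, 1.0]]
[[1,-0.0013,-0.001,0.019,0.0,0.0,0.002],[1,-0.0013,-0.001,0.019,0.0,0.0,0.002],[1,-0.0013,-0.001,0.019,0.0,0.0,0.002],[1,-0.0013,-0.001,0.019,0.0,0.0,0.002],[1,-0.0013,-0.001,0.019,0.0,0.0,0.002]]
```

View pics/w1.png

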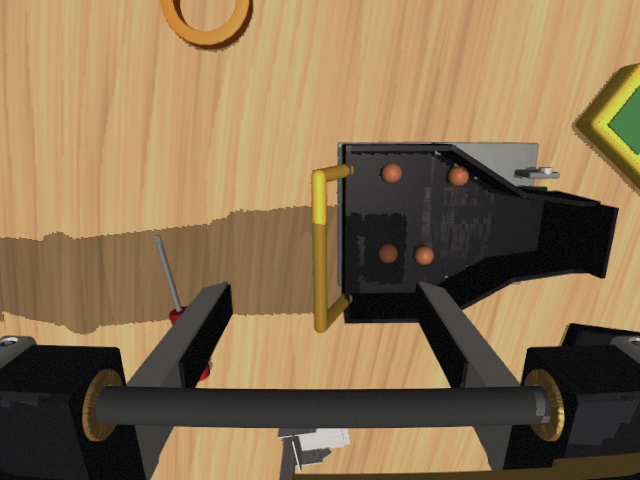

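The wrist view shows the bail bar from (319,172) to (321,327), between the open fingers, with the four balls on the floor behind it. I'll check it against the map and descend.

Run:
```python
from h import *
d=dict(np.load('w1.npz'))
a,b=pt(d,319,174,129.5),pt(d,320.5,326,129.5);print(a,b,(a+b)/2,np.arctan2(a[1]-b[1],a[0]-b[0])-np.pi/2)
e,f=pt(d,616,207,106),pt(d,606,277,106)
print('endtop outer',e,f,(e+f)/2, 'pred',binpt(16+4,0,73,0))
e,f=pt(d,340,145,89.5),pt(d,345,322,89.5);print('rear wall rim',e,f,(e+f)/2,'pred',binpt(-192,0,56,0))
```

```text
[479.02625088  50.24371132 129.5       ] [497.53824674 -59.90771723 129.5       ] [488.28224881  -4.83200295 129.5       ] 0.1665035761071474
endtop outer [709.44962588  61.79161483 106.        ] [722.37672931   5.3959894  106.        ] [715.91317759  33.59380211 106.        ] pred [717.24454567  31.08636413 106.5       ]
rear wall rim [491.44733081  70.277861    89.5       ] [520.80764915 -73.99600327  89.5       ] [506.12748998  -1.85907114  89.5       ] pred [507.95236159  -2.68909567  89.5       ]
```

Request:
{"api": "jog_arm", "payload": {
  "series": [
    [1,-0.001,-0.001,0.019,0,0,0],
    [1,-0.001,0,0.019,0,0,0],
    [1,-0.001,0,0.019,0,0,0],
    [1,0,0,0.019,0,0,0],
    [1,0,0,0.019,0,0,0]
  ]
}}

```text
time: 2.65
eef_pos: [489.3, -9.1, 109.7]
ee_rot: [-3.141, -0.0, 1.726]
force: [0.0, -0.8, -0.6]
finger_gap: 1.002
grasp_force: 0.0
```

Request:
{"api": "jog_arm", "payload": {
  "series": [
    [-1,0,0,0,0,0,0],
    [-1,0,0,0,0,0,0],
    [-1,0,0,0,0,0,0],
    [-1,0,0,0,0,0,0],
    [-1,0,0,0,0,0,0]
  ],
  "force": 50
}}

```text
time: 3.28
eef_pos: [489.7, -8.9, 110.8]
ee_rot: [3.141, 0.0, 1.727]
force: [0.1, 0.4, 0.7]
finger_gap: 0.505
grasp_force: 0.0
```

Request:
{"api": "jog_arm", "payload": {
  "series": [
    [-1,0,0,0,0,0,0],
    [-1,0,0,0,0,0,0],
    [-1,0,0,0,0,0,0],
    [-1,0,0,0,0,0,0],
    [-1,0,0,0,0,0,0]
  ]
}}

```text
time: 3.9
eef_pos: [488.7, -9.0, 110.4]
ee_rot: [-3.14, 0.0, 1.727]
force: [-5.8, -0.9, 5.6]
finger_gap: 0.093
grasp_force: 50.0
```

```bash
sed -i 's/^YB=.*/YB=.164;CORNER=np.array([697.2,29.0,33.5])/' h.py
python3 - <<'E'
from h import *
s=manip.state();print(s['eef_pos'],s['finger_gap'],s['grasp_force'])
p=s['eef_pos'];q=R.from_euler('xyz',s['ee_rot'])
b0=binpt(-212,0,96,0)
plan([(p+binpt(-212,0,96,t)-b0,q,1) for t in np.arange(1,25)*.435/24],-1)
E
```

```text
[488.71512938  -8.97582981 110.35809252] 0.09270219057108392 49.992669224739075
[[-1,0.0,0.0018,-0.0038,0.0,0.0,0.0],[-1,0.0,0.0019,-0.0038,0.0,0.0,0.0],[-1,0.0,0.002,-0.0038,0.0,0.0,0.0],[-1,0.0,0.002,-0.0037,0.0,0.0,0.0],[-1,0.0,0.0021,-0.0037,0.0,0.0,0.0]]
[[-1,0.0,0.0022,-0.0036,0.0,0.0,0.0],[-1,0.0,0.0022,-0.0036,0.0,0.0,0.0],[-1,0.0,0.0023,-0.0036,0.0,0.0,0.0],[-1,0.0,0.0024,-0.0035,0.0,0.0,0.0],[-1,0.0,0.0024,-0.0035,0.0,0.0,0.0]]
[[-1,0.0,0.0025,-0.0034,0.0,0.0,0.0],[-1,0.0,0.0026,-0.0034,0.0,0.0,0.0],[-1,0.0,0.0026,-0.0033,0.0,0.0,0.0],[-1,0.0,0.0027,-0.0033,0.0,0.0,0.0],[-1,0.0,0.0027,-0.0032,0.0,0.0,0.0]]
[[-1,0.0,0.0028,-0.0032,0.0,0.0,0.0],[-1,0.0,0.0029,-0.0031,0.0,0.0,0.0],[-1,0.0,0.0029,-0.0031,0.0,0.0,0.0],[-1,0.0,0.003,-0.003,0.0,0.0,0.0],[-1,0.0,0.003,-0.003,0.0,0.0,0.0]]
[[-1,0.0,0.0031,-0.0029,0.0,0.0,0.0],[-1,0.0,0.0031,-0.0029,0.0,0.0,0.0],[-1,0.0,0.0032,-0.0028,0.0,0.0,0.0],[-1,0.0,0.0032,-0.0028,0.0,0.0,0.0]]
```

Request:
{"api": "jog_arm", "payload": {
  "series": [
    [-1,0,0.0018,-0.0038,0,0,0],
    [-1,0,0.0019,-0.0038,0,0,0],
    [-1,0,0.002,-0.0038,0,0,0],
    [-1,0,0.002,-0.0037,0,0,0],
    [-1,0,0.0021,-0.0037,0,0,0]
  ]
}}

```text
time: 4.53
eef_pos: [498.3, -7.4, 129.1]
ee_rot: [-3.139, -0.0, 1.727]
force: [-6.1, -0.5, -8.6]
finger_gap: 0.09
grasp_force: 50.0
```

Request:
{"api": "jog_arm", "payload": {
  "series": [
    [-1,0,0.0022,-0.0036,0,0,0],
    [-1,0,0.0022,-0.0036,0,0,0],
    [-1,0,0.0023,-0.0036,0,0,0],
    [-1,0,0.0024,-0.0035,0,0,0],
    [-1,0,0.0024,-0.0035,0,0,0]
  ]
}}

```text
time: 5.15
eef_pos: [509.3, -5.5, 146.8]
ee_rot: [-3.139, -0.0, 1.727]
force: [-9.2, 0.6, -6.6]
finger_gap: 0.087
grasp_force: 50.0
```

Request:
{"api": "jog_arm", "payload": {
  "series": [
    [-1,0,0.0025,-0.0034,0,0,0],
    [-1,0,0.0026,-0.0034,0,0,0],
    [-1,0,0.0026,-0.0033,0,0,0],
    [-1,0,0.0027,-0.0033,0,0,0],
    [-1,0,0.0027,-0.0032,0,0,0]
  ]
}}

```text
time: 5.78
eef_pos: [521.8, -3.4, 163.4]
ee_rot: [-3.138, -0.0, 1.727]
force: [-13.0, 0.7, -3.2]
finger_gap: 0.089
grasp_force: 50.0
```

Request:
{"api": "jog_arm", "payload": {
  "series": [
    [-1,0,0.0028,-0.0032,0,0,0],
    [-1,0,0.0029,-0.0031,0,0,0],
    [-1,0,0.0029,-0.0031,0,0,0],
    [-1,0,0.003,-0.003,0,0,0],
    [-1,0,0.003,-0.003,0,0,0]
  ]
}}

```text
time: 6.4
eef_pos: [535.7, -1.1, 178.9]
ee_rot: [-3.137, -0.0, 1.727]
force: [-17.1, 0.3, 3.4]
finger_gap: 0.09
grasp_force: 50.0
```

Request:
{"api": "jog_arm", "payload": {
  "series": [
    [-1,0,0.0031,-0.0029,0,0,0],
    [-1,0,0.0031,-0.0029,0,0,0],
    [-1,0,0.0032,-0.0028,0,0,0],
    [-1,0,0.0032,-0.0028,0,0,0],
    [-1,0,0,0,0,0,0]
  ]
}}

```text
time: 7.02
eef_pos: [547.2, 0.9, 190.0]
ee_rot: [-3.135, -0.0, 1.727]
force: [-24.0, 0.2, 6.2]
finger_gap: 0.093
grasp_force: 50.0
```

Run:
```python
from h import *
s=manip.state();print(s['eef_pos'],s['finger_gap'],s['grasp_force'],s['force'])
d=grab('top');np.savez('t2.npz',**d);e=grab('scene');np.savez('s2.npz',**e)
a=cv2.resize(d['img'][155:275,262:362],(500,600),interpolation=cv2.INTER_CUBIC)
b=cv2.resize(e['img'][200:340,270:370],(300,420),interpolation=cv2.INTER_CUBIC)
c=np.zeros((600,800,3),np.uint8);c[:,:500]=a;c[:420,500:]=b;cv2.imwrite('pics/tip.png',c[:,:,::-1])
```

```text
[547.23095137   0.89942787 190.03908694] 0.09341264435448814 49.96232628822327 [-24.01041353   0.18922617   6.22622409]
```

View pics/tip.png

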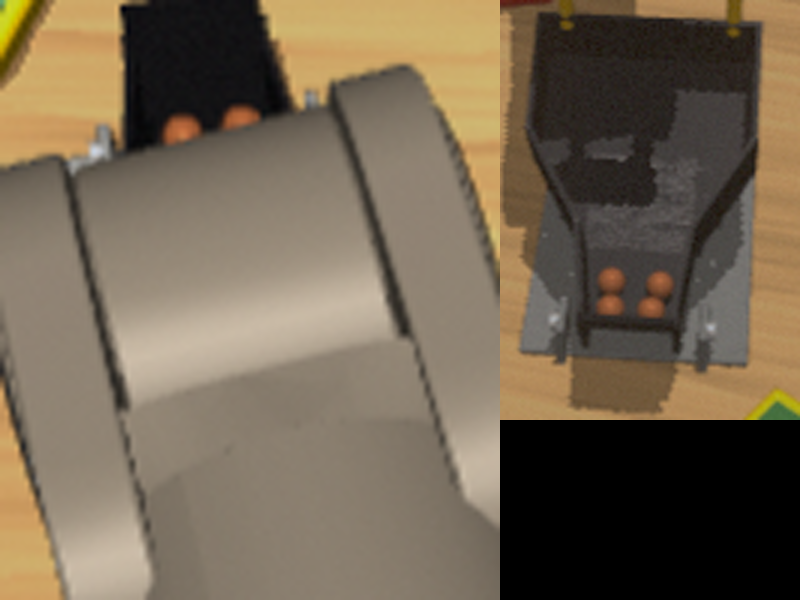

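The right-hand crop shows all four balls lying 2+2 at the narrow corner, and the arc matches the stop. Next I release the bail and go to the scoop.

Run:
```python
from h import *
s=manip.state();p=s['eef_pos'];q=R.from_euler('xyz',s['ee_rot'])
G=[495,-287]
plan([(p+[0,0,90],q,3),(G+[200],tool(.305),7),(G+[86],tool(.305),5)],1)
```

```text
[[1,0.0,-0.0002,-0.03,0.0,0.0,0.0],[1,0.0,-0.0002,-0.03,0.0,0.0,0.0],[1,0.0,-0.0002,-0.03,0.0,0.0,0.0],[1,-0.0395,-0.0137,0.0115,-0.001,0.0,-0.021],[1,-0.0392,-0.0145,0.0115,-0.001,0.0,-0.021]]
[[1,-0.0388,-0.0154,0.0115,-0.001,0.0,-0.021],[1,-0.0385,-0.0162,0.0115,-0.001,0.0,-0.021],[1,-0.0381,-0.017,0.0115,-0.001,0.0,-0.021],[1,-0.0378,-0.0179,0.0115,-0.001,0.0,-0.021],[1,-0.0374,-0.0187,0.0114,-0.001,0.0,-0.021]]
[[1,0.0,0.0,0.0228,0.0,0.0,0.0],[1,0.0,0.0,0.0228,0.0,0.0,0.0],[1,0.0,0.0,0.0228,0.0,0.0,0.0],[1,0.0,0.0,0.0228,0.0,0.0,0.0],[1,0.0,0.0,0.0228,0.0,0.0,0.0]]
```

Request:
{"api": "jog_arm", "payload": {
  "series": [
    [0.2,0,0,0,0,0,0],
    [0.2,0,0,0,0,0,0],
    [0.2,0,0,0,0,0,0],
    [0.2,0,0,0,0,0,0],
    [0.2,0,0,0,0,0,0]
  ]
}}

```text
time: 7.75
eef_pos: [550.6, 0.7, 190.6]
ee_rot: [3.141, -0.0, 1.727]
force: [0.1, -0.7, -0.3]
finger_gap: 0.576
grasp_force: 0.0
```

Request:
{"api": "jog_arm", "payload": {
  "series": [
    [0.2,0,0,-0.03,0,0,0],
    [0.2,0,0,-0.03,0,0,0],
    [0.2,0,0,-0.03,0,0,0],
    [1,-0.0395,-0.0145,0.0115,0,0,-0.021],
    [1,-0.039,-0.015,0.0115,0,0,-0.021]
  ]
}}

```text
time: 8.38
eef_pos: [534.4, -82.4, 257.7]
ee_rot: [3.14, 0.0, 1.77]
force: [-0.1, 0.1, -0.2]
finger_gap: 0.775
grasp_force: 0.0
```

Request:
{"api": "jog_arm", "payload": {
  "series": [
    [1,-0.039,-0.016,0.0115,0,0,-0.021],
    [1,-0.0385,-0.0165,0.0115,0,0,-0.021],
    [1,-0.038,-0.0175,0.0115,0,0,-0.021],
    [1,-0.038,-0.018,0.0115,0,0,-0.021],
    [1,-0.0375,-0.019,0.0115,0,0,-0.021]
  ]
}}

```text
time: 9.0
eef_pos: [494.9, -289.2, 199.7]
ee_rot: [3.141, 0.0, 1.874]
force: [-0.2, -0.3, 0.3]
finger_gap: 1.001
grasp_force: 0.0
```

Run:
```python
from h import *
s=manip.state();print(s['eef_pos'])
d=grab('wrist','w2');np.savez('w2.npz',**d)
plan([([495,-287,86],tool(.305),5)],1)
e=grab('top');z=np.array([[pt(e,u,v) for u in range(285,345,3)] for v in range(200,282,3)]).reshape(-1,3)
np.savez('t3.npz',**e)
```

```text
[ 494.88355236 -289.22883695  199.73685742]
[[1,0.0014,0.001,0.0224,0.0,0.0,-0.001],[1,0.0014,0.001,0.0224,0.0,0.0,-0.001],[1,0.0014,0.001,0.0224,0.0,0.0,-0.001],[1,0.0014,0.001,0.0224,0.0,0.0,-0.001],[1,0.0013,0.001,0.0224,0.0,0.0,-0.001]]
```

View pics/w2.png

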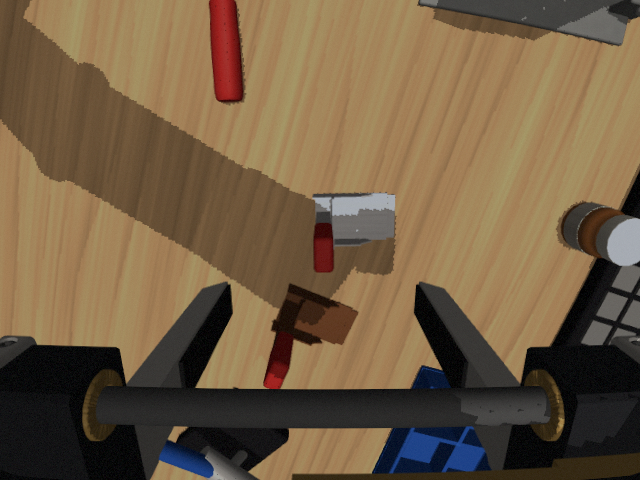

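Run:
```python
from h import *
d=dict(np.load('w2.npz'))
a,b=pt(d,395.5,194,1.5),pt(d,394,244,1.5);print('lip',a,b,(a+b)/2)
for uv in[(316,250),(331,249),(333,271),(316,271)]:print('htop',pt(d,*uv,130).round(1))
a,b=pt(d,313,194,2),pt(d,395.5,194,2);print('yaw side',np.arctan2(b[1]-a[1],b[0]-a[0]))
m=np.array([495,-287]);print('pred lip',m+72*np.array([np.cos(.305),np.sin(.305)]))
print('decoy handle',pt(d,272,382,130))
t=dict(np.load('t3.npz'))
# bin tilt check: floor points by depth
for u,v in[(310,235),(310,225),(315,215),(308,205)]:
  p=pt(t,u,v);print(p.round(1),'th',((p-CORNER)[2]))
```

```text
lip [ 556.78979727 -244.3438309     1.5       ] [ 573.34648081 -293.43382755    1.5       ] [ 565.06813904 -268.88882922    1.5       ]
htop [ 489.1 -285.8  130. ]
htop [ 498.6 -282.   130. ]
htop [ 504.8 -296.8  130. ]
htop [ 493.6 -300.3  130. ]
yaw side 0.3058325044968798
pred lip [ 563.67698058 -265.37889138]
decoy handle [ 488.03576087 -396.96984303  130.        ]
[576.4  14.7  89.1] th 55.6403854668074
[598.1  15.2  79.6] th 46.07891360444091
[620.3   5.1  70.2] th 36.749692584641934
[642.8  20.4  59.5] th 25.969473879283214
```

Request:
{"api": "jog_arm", "payload": {
  "series": [
    [1,0.0005,0.001,0.0225,0,0,0],
    [1,0,0,0.0225,0,0,0],
    [1,0,0,0.0225,0,0,0],
    [1,0,0,0.0225,0,0,0],
    [0.3,0,0,0.0225,0,0,0]
  ]
}}

```text
time: 9.72
eef_pos: [496.3, -286.6, 87.0]
ee_rot: [3.141, -0.0, 1.874]
force: [0.4, -0.3, 0.1]
finger_gap: 0.927
grasp_force: 0.0
```

Request:
{"api": "jog_arm", "payload": {
  "series": [
    [-1,0,0,0,0,0,0],
    [-1,0,0,0,0,0,0],
    [-1,0,0,0,0,0,0],
    [-1,0,0,0,0,0,0],
    [-1,0,0,0,0,0,0]
  ],
  "force": 40
}}

```text
time: 10.35
eef_pos: [496.1, -287.2, 87.8]
ee_rot: [3.141, 0.0, 1.874]
force: [-0.6, -1.0, -0.2]
finger_gap: 0.398
grasp_force: 0.0
```

Request:
{"api": "jog_arm", "payload": {
  "series": [
    [-1,0,0,0,0,0,0],
    [-1,0,0,0,0,0,0],
    [-1,0,0,0,0,0,0],
    [-1,0,0,0,0,0,0],
    [-1,0,0,0,0,0,0]
  ]
}}

```text
time: 10.98
eef_pos: [495.9, -287.1, 87.5]
ee_rot: [-3.141, -0.0, 1.874]
force: [-0.6, -0.9, 0.1]
finger_gap: 0.145
grasp_force: 40.0
```

Run:
```python
from h import *
s=manip.state();print(s['eef_pos'],s['ee_rot'],s['finger_gap'],s['grasp_force'],s['force'])
plan([(s['eef_pos']+[0,0,115],R.from_euler('xyz',s['ee_rot']),3)],-1)
d=grab('wrist');np.savez('w3.npz',**d)
cv2.imwrite('pics/w3.png',cv2.resize(d['img'][170:300,280:440,::-1],(800,600),interpolation=cv2.INTER_CUBIC))
```

```text
[ 495.88073227 -287.11456198   87.4610978 ] [-3.14145152e+00 -1.18214575e-04  1.87368283e+00] 0.14514841339668574 39.984667897224426 [-0.62385564 -0.86249327  0.06049109]
[[-1,0.0,0.0,-0.0383,0.0,0.0,0.0],[-1,0.0,0.0,-0.0383,0.0,0.0,0.0],[-1,0.0,0.0,-0.0383,0.0,0.0,0.0]]
```

View pics/w3.png

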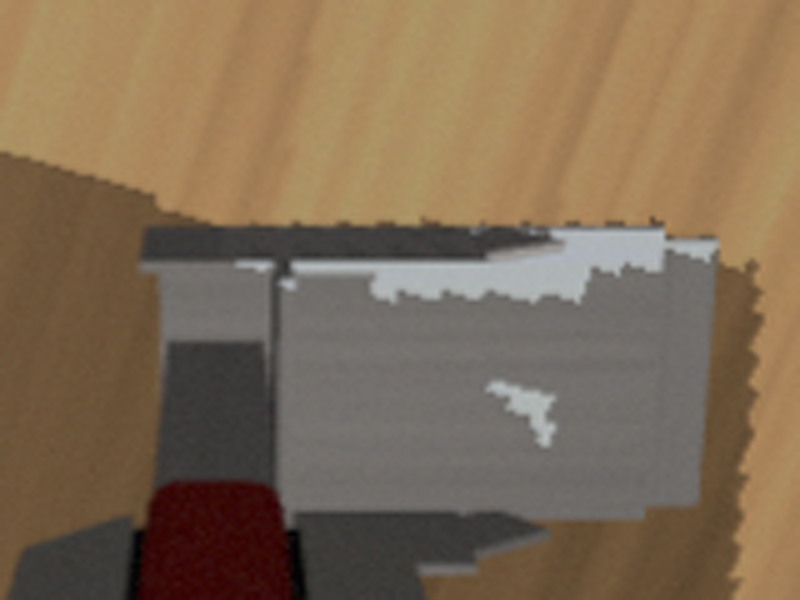

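Run:
```python
from h import *
d=dict(np.load('w3.npz'));s=manip.state();q=R.from_euler('xyz',s['ee_rot'])
f=lambda x,y,z:q.inv().apply(pt(d,280+x/5,170+y/4.615,z)-s['eef_pos']).round(1)
print('lip corners',f(718,238,1.5),f(697,503,1.5))
print('pan step',f(664,228,2),f(648,518,2))
print('rear left bottom',f(141,270,0),'left side top',f(145,228,24))
print(s['eef_pos'])
```

```text
lip corners [21.4 72.1 85.9] [-22.4  72.2  85.9]
pan step [23.1 64.1 85.4] [-24.8  64.9  85.4]
rear left bottom [ 15.8 -10.4  87.4] left side top [27.7 -8.9 63.4]
[ 495.90263009 -287.11798901   87.44593337]
```

```bash
cat >> h.py <<'E'
LIP=np.array([-.6,72.1,87.4])
def lipto(L,psi,pitch):
    Q=tool(psi,pitch);return np.array(L)-Q.apply(LIP),Q
def scoopbin(x,y,z,rel=.04):
    return lipto(binpt(x,y,z),YB,.42+rel)
E
python3 - <<'E'
from h import *
t=dict(np.load('t3.npz'));H=R.from_euler('ZY',[YB,.42])
for u,v in[(310,235),(310,225),(315,215),(308,205),(305,195),(302,190)]:
  p=pt(t,u,v);print(p.round(1),'in bin',H.inv().apply(p-binpt(0,0,0)).round(1))
s=manip.state();q=R.from_euler('xyz',s['ee_rot'])
p,Q=scoopbin(-80,0,50);print(p,Q.as_euler('xyz'),binpt(0,0,0))
plan([(s['eef_pos']+[0,0,200],q,5),(p+[0,0,80],Q,9),(p,Q,1)],-1)
E
```

```text
[576.4  14.7  89.1] in bin [-135.3    5.6    0.9]
[598.1  15.2  79.6] in bin [-111.8    2.5    0.9]
[620.3   5.1  70.2] in bin [-89.5 -11.    0.7]
[642.8  20.4  59.5] in bin [-62.5   0.4   0.9]
[665.9  27.4  48.4] in bin [-36.1   3.5   0.6]
[677.6  34.2  42.9] in bin [-22.3   8.4   0.7]
[621.30059718  17.04784835 221.75128582] [-2.68159265  0.          1.73479633] [698.80915668  29.2662934   33.15235576]
[[-1,0.0,0.0,-0.04,0.0,0.0,0.0],[-1,0.0,0.0,-0.04,0.0,0.0,0.0],[-1,0.0,0.0,-0.04,0.0,0.0,0.0],[-1,0.0,0.0,-0.04,0.0,0.0,0.0],[-1,0.0,0.0,-0.04,0.0,0.0,0.0]]
[[-1,0.0281,0.0234,-0.0016,0.051,0.004,0.015],[-1,0.0285,0.0228,-0.0027,0.051,0.004,0.015],[-1,0.0288,0.0222,-0.0037,0.051,0.004,0.015],[-1,0.0292,0.0216,-0.0047,0.051,0.004,0.015],[-1,0.0295,0.0209,-0.0057,0.051,0.004,0.015]]
[[-1,0.0298,0.0201,-0.0067,0.051,0.004,0.015],[-1,0.0302,0.0193,-0.0076,0.051,0.004,0.015],[-1,0.0305,0.0184,-0.0084,0.051,0.004,0.015],[-1,0.0308,0.0175,-0.0092,0.051,0.004,0.015],[-1,0.0,0.0355,0.0717,0.0,0.0,0.0]]
```

Request:
{"api": "jog_arm", "payload": {
  "series": [
    [-1,0,0,-0.04,0,0,0],
    [-1,0,0,-0.04,0,0,0],
    [-1,0,0,-0.04,0,0,0],
    [-1,0,0,-0.04,0,0,0],
    [-1,0,0,-0.04,0,0,0]
  ]
}}

```text
time: 11.65
eef_pos: [495.8, -286.9, 288.8]
ee_rot: [3.142, -0.0, 1.874]
force: [0.7, -0.6, -1.8]
finger_gap: 0.147
grasp_force: 40.0
```

Request:
{"api": "jog_arm", "payload": {
  "series": [
    [-1,0.028,0.0235,-0.0015,0.051,0.004,0.015],
    [-1,0.0285,0.023,-0.0025,0.051,0.004,0.015],
    [-1,0.029,0.022,-0.0035,0.051,0.004,0.015],
    [-1,0.029,0.0215,-0.0045,0.051,0.004,0.015],
    [-1,0.0295,0.021,-0.0055,0.051,0.004,0.015]
  ]
}}

```text
time: 12.28
eef_pos: [565.9, -117.1, 294.7]
ee_rot: [-2.885, -0.01, 1.796]
force: [-0.9, -1.5, -1.5]
finger_gap: 0.148
grasp_force: 40.0
```

Request:
{"api": "jog_arm", "payload": {
  "series": [
    [-1,0.03,0.02,-0.0065,0.051,0.004,0.015],
    [-1,0.03,0.0195,-0.0075,0.051,0.004,0.015],
    [-1,0.0305,0.0185,-0.0085,0.051,0.004,0.015],
    [-1,0.031,0.0175,-0.009,0.051,0.004,0.015],
    [-1,0,0,0,0,0,0]
  ]
}}

```text
time: 12.9
eef_pos: [621.7, 21.0, 299.3]
ee_rot: [-2.679, -0.007, 1.74]
force: [-0.5, -0.2, -1.7]
finger_gap: 0.145
grasp_force: 40.0
```

Run:
```python
from h import *
s=manip.state();print(s['eef_pos'],s['ee_rot'],s['qpos'].round(2),s['time'],s['finger_gap'],s['grasp_force'])
d=grab('wrist','w4');np.savez('w4.npz',**d)
p,Q=scoopbin(-80,0,50)
plan([(p,Q,4)],-1)
```

```text
[621.71783997  20.95970212 299.27424308] [-2.67911846 -0.00657269  1.73954105] [ 0.12  0.61 -0.45  1.22  0.19  1.82 -0.14] 12.9 0.14506165304678517 39.98299598693848
[[-1,-0.0006,0.0086,0.0175,0.0,-0.001,0.001],[-1,-0.0005,0.0086,0.0175,0.0,-0.001,0.001],[-1,-0.0005,0.0086,0.0175,0.0,-0.001,0.001],[-1,-0.0005,0.0086,0.0175,0.0,-0.001,0.001]]
```

View pics/w4.png

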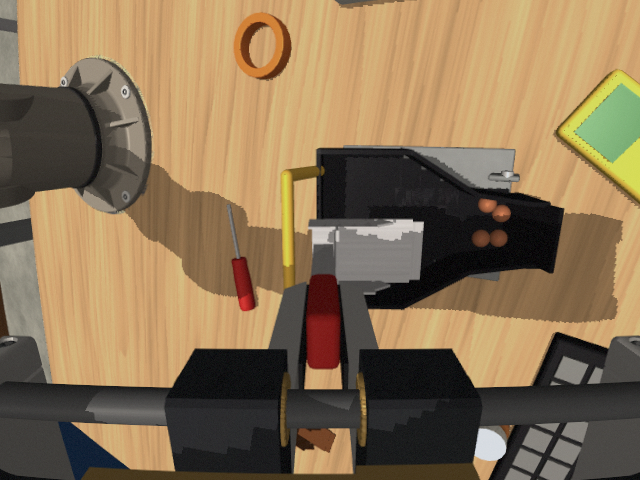

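```bash
cat >> h.py <<'E'
def inbin(d,u,v,z,th=.42):
    "ray met with bin-frame plane z, in bin_corner axes"
    H=R.from_euler('ZY',[YB,th]);O=binpt(0,0,0,th)
    p=ray(d,u,v);r=H.inv().apply(d['W'][:3,:3]@[p[0],-p[1],-1.]);o=H.inv().apply(d['W'][:3,3]-O)
    return (o+(z-o[2])/r[2]*r).round(1)
E
python3 - <<'E'
from h import *
d=dict(np.load('w4.npz'))
for uv in[(487,204),(501,213),(481,239),(498,239)]:print('ball',inbin(d,*uv,9))
for uv in[(563,208),(553,272)]:print('endtop',inbin(d,*uv,73))
for uv in[(317,149),(319,150)]:print('rear L',inbin(d,*uv,56))
print('kink L',inbin(d,404,149,56),inbin(d,474,191,56),'kink R',inbin(d,404,308,56),inbin(d,467,276,56))
print('bail end',inbin(d,287,174,96))
print('lip seen',inbin(d,423.5,222,0),R.from_euler('xyz',manip.state()['ee_rot']).inv().apply(pt(d,423.5,222)-manip.state()['eef_pos']))
E
```

```text
ball [-22.3  21.4   9. ]
ball [-6.9 12.5  9. ]
ball [-24.1 -15.1   9. ]
ball [ -6.4 -14.7   9. ]
endtop [18.3 30.1 73. ]
endtop [ 19.4 -27.3  73. ]
rear L [-191.1   74.1   56. ]
rear L [-189.4   73.3   56. ]
kink L [-116.9   75.    56. ] [-53.5  40.4  56. ] kink R [-107.4  -72.3   56. ] [-51.1 -38.6  56. ]
bail end [-211.9   56.4   96. ]
lip seen [-82.9  -0.3   0. ] [ -3.969615   105.65955738 207.40723526]
```

Run:
```python
from h import *
W=lambda x,z,n:(*scoopbin(x,2.2,z),n)
plan([W(-75,40,4),W(-58,6,3),W(-56,1,3)],-1)
```

```text
[[-1,0.0,0.0099,0.02,0.0,-0.001,0.001],[-1,0.0,0.0099,0.02,0.0,-0.001,0.001],[-1,0.0,0.0099,0.02,0.0,-0.001,0.001],[-1,0.0001,0.0099,0.02,0.0,-0.001,0.001],[-1,0.0,0.0061,0.0111,0.0,0.0,0.0]]
[[-1,0.0,0.0061,0.0111,0.0,0.0,0.0],[-1,0.0,0.0061,0.0111,0.0,0.0,0.0],[-1,0.0,0.0007,0.0016,0.0,0.0,0.0],[-1,0.0,0.0007,0.0016,0.0,0.0,0.0],[-1,0.0,0.0007,0.0016,0.0,0.0,0.0]]
```

Request:
{"api": "jog_arm", "payload": {
  "series": [
    [-1,0,0.01,0.02,0,-0.001,0.001],
    [-1,0,0.01,0.02,0,-0.001,0.001],
    [-1,0,0.01,0.02,0,-0.001,0.001],
    [-1,0,0.01,0.02,0,-0.001,0.001],
    [-1,0,0.006,0.011,0,0,0]
  ]
}}

```text
time: 13.58
eef_pos: [621.6, 17.3, 197.6]
ee_rot: [-2.68, 0.001, 1.733]
force: [-0.0, 0.6, -1.9]
finger_gap: 0.146
grasp_force: 40.0
```

Request:
{"api": "jog_arm", "payload": {
  "series": [
    [-1,0,0.006,0.011,0,0,0],
    [-1,0,0.006,0.011,0,0,0],
    [-1,0,0.0007,0.0015,0,0,0],
    [-1,0,0.0007,0.0015,0,0,0],
    [-1,0,0.0007,0.0015,0,0,0]
  ]
}}

```text
time: 14.2
eef_pos: [623.0, 17.8, 169.5]
ee_rot: [-2.682, 0.001, 1.733]
force: [0.5, 0.3, -1.3]
finger_gap: 0.148
grasp_force: 40.0
```

```bash
cat >> h.py <<'E'
def lipnow(th=.42):
    s=manip.state();q=R.from_euler('xyz',s['ee_rot'])
    L=s['eef_pos']+q.apply(LIP);H=R.from_euler('ZY',[YB,th])
    e=(H.inv()*q*tool(0).inv()).as_euler('ZYX')
    print('lip in bin',H.inv().apply(L-binpt(0,0,0)).round(1),'world',L.round(1),'yaw,pitch,roll rel',e.round(3),'F',s['force'].round(1),'t',s['time'])
E
python3 - <<'E'
from h import *
lipnow()
W=lambda x,z,n:(*scoopbin(x,2.2,z),n)
plan([W(-56,-.3,1),W(-36,-.3,4),W(-6,-.3,10)],-1)
E
```

```text
lip in bin [-56.9   0.3   3.1] world [648.7  21.3  59.2] yaw,pitch,roll rel [-0.002  0.039 -0.   ] F [ 0.5  0.3 -1.3] t 14.2
[[-1,0.0017,0.0011,0.0033,0.001,0.0,-0.002],[-1,0.0,0.005,-0.0002,0.0,0.0,0.0],[-1,0.0,0.005,-0.0002,0.0,0.0,0.0],[-1,0.0,0.005,-0.0002,0.0,0.0,0.0],[-1,0.0,0.005,-0.0002,0.0,0.0,0.0]]
[[-1,0.0,0.003,-0.0001,0.0,0.0,0.0],[-1,0.0,0.003,-0.0001,0.0,0.0,0.0],[-1,0.0,0.003,-0.0001,0.0,0.0,0.0],[-1,0.0,0.003,-0.0001,0.0,0.0,0.0],[-1,0.0,0.003,-0.0001,0.0,0.0,0.0]]
[[-1,0.0,0.003,-0.0001,0.0,0.0,0.0],[-1,0.0,0.003,-0.0001,0.0,0.0,0.0],[-1,0.0,0.003,-0.0001,0.0,0.0,0.0],[-1,0.0,0.003,-0.0001,0.0,0.0,0.0],[-1,0.0,0.003,-0.0001,0.0,0.0,0.0]]
```

Request:
{"api": "jog_arm", "payload": {
  "series": [
    [-1,0.0017,0.001,0.0033,0.001,0,-0.002],
    [-1,0,0.005,-0.0002,0,0,0],
    [-1,0,0.005,-0.0002,0,0,0],
    [-1,0,0.005,-0.0002,0,0,0],
    [-1,0,0.003,-0.0002,0,0,0]
  ]
}}

```text
time: 14.82
eef_pos: [638.5, 22.3, 159.2]
ee_rot: [-2.681, 0.0, 1.735]
force: [-0.9, 0.7, 7.6]
finger_gap: 0.149
grasp_force: 40.0
```

Run:
```python
from h import *
lipnow()
```

```text
lip in bin [-38.3   2.4   0.2] world [664.   25.9  48.9] yaw,pitch,roll rel [ 0.001  0.04  -0.   ] F [-0.9  0.7  7.6] t 14.825
```

Request:
{"api": "jog_arm", "payload": {
  "series": [
    [-1,0,0.004,-0.0002,0,0,0],
    [-1,0,0.004,-0.0002,0,0,0],
    [-1,0,0.004,-0.0002,0,0,0],
    [-1,0,0.004,-0.0002,0,0,0],
    [-1,0,0.004,-0.0002,0,0,0]
  ]
}}

```text
time: 15.45
eef_pos: [656.5, 25.3, 151.3]
ee_rot: [-2.681, 0.0, 1.735]
force: [-2.0, -0.4, 7.1]
finger_gap: 0.147
grasp_force: 40.0
```

Request:
{"api": "jog_arm", "payload": {
  "series": [
    [-1,0,0.003,-0.0001,0,0,0],
    [-1,0,0.003,-0.0001,0,0,0],
    [-1,0,0.003,-0.0001,0,0,0],
    [-1,0,0.003,-0.0001,0,0,0],
    [-1,0,0.003,-0.0001,0,0,0]
  ]
}}

```text
time: 16.08
eef_pos: [668.7, 27.3, 146.3]
ee_rot: [-2.678, 0.0, 1.735]
force: [-11.9, -1.7, 23.8]
finger_gap: 0.147
grasp_force: 40.1
```

Run:
```python
from h import *
lipnow()
d=grab('scene');np.savez('s5.npz',**d);e=grab('wrist');np.savez('w5.npz',**e)
a=cv2.resize(d['img'][240:325,275:365],(400,378),interpolation=cv2.INTER_CUBIC)
b=cv2.resize(e['img'][140:300,380:580],(400,320),interpolation=cv2.INTER_CUBIC)
c=np.zeros((378,800,3),np.uint8);c[:,:400]=a;c[:320,400:]=b
cv2.imwrite('pics/s5.png',c[:,:,::-1])
```

```text
lip in bin [-5.3  2.3  0.6] world [693.9  30.8  35.8] yaw,pitch,roll rel [ 0.     0.044 -0.001] F [-11.9  -1.7  23.8] t 16.075
```

View pics/s5.png

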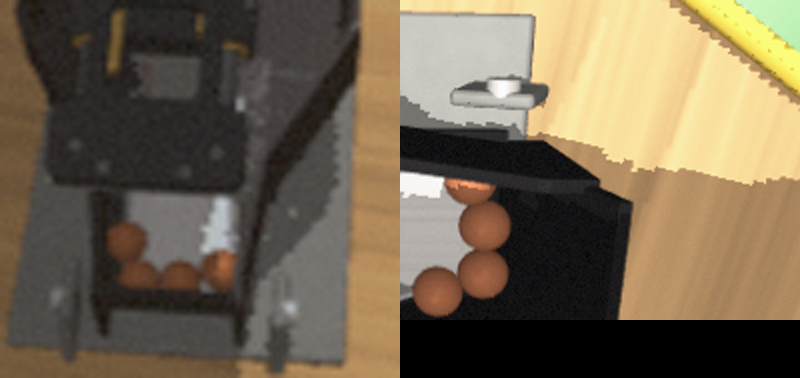

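Run:
```python
from h import *
e=dict(np.load('w5.npz'));H=R.from_euler('ZY',[YB,.42])
for x,y in[(472,192),(485,226),(484,273),(437,292)]:
    u,v=380+(x-400)/2,140+y/2
    p=pt(e,u,v);r=p-e['W'][:3,3];r/=np.linalg.norm(r);c=p+9*r
    print(H.inv().apply(c-binpt(0,0,0)).round(1))
```

```text
[-11.6  15.9  11.1]
[-6.1  3.5 10.9]
[ -5.3 -14.1  11.5]
[-22.  -20.9  13.2]
```

The right-hand crop shows the balls sitting on the lip (z about 11 mm). One is at the pan's right edge, against the side ramp, so I'll back off slightly, shift the scoop 4 mm right and advance again.

Request:
{"api": "jog_arm", "payload": {
  "series": [
    [-1,0,-0.003,0,0,0,0],
    [-1,-0.002,-0.001,0,0,0,0],
    [-1,-0.002,0,0,0,0,0],
    [-1,0,0.003,0,0,0,0],
    [-1,0,0.003,0,0,0,0]
  ]
}}

```text
time: 16.8
eef_pos: [671.8, 23.6, 144.8]
ee_rot: [-2.679, 0.0, 1.735]
force: [-4.0, -0.2, 19.9]
finger_gap: 0.145
grasp_force: 40.0
```

Request:
{"api": "jog_arm", "payload": {
  "series": [
    [-1,0,0.002,0,0,0,0],
    [-1,0,0.002,0,0,0,0],
    [-1,0,0.001,0,0,0,0]
  ]
}}

```text
time: 17.18
eef_pos: [675.2, 24.0, 143.8]
ee_rot: [-2.677, 0.001, 1.735]
force: [-12.6, -1.3, 33.5]
finger_gap: 0.147
grasp_force: 40.0
```

```bash
cat >> h.py <<'E'
def balls(d,f=None):
    "copper blobs in wrist picture -> centres (by depth) in scoop_grip axes and bin axes"
    s=manip.state();q=R.from_euler('xyz',s['ee_rot'])*tool(0).inv();H=R.from_euler('ZY',[YB,.42])
    G=s['eef_pos']+R.from_euler('xyz',s['ee_rot']).apply(LIP)-q.apply([72,0,-105])
    hsv=cv2.cvtColor(d['img'],cv2.COLOR_RGB2HSV);m=((hsv[...,0]<14)&(hsv[...,1]>110)&(hsv[...,2]>50)).astype(np.uint8)
    P=[]
    for v,u in np.argwhere(m):
        if d['range_z'][v,u]>0:
            p=pt(d,u,v);b=q.inv().apply(p-G)
            if -20<b[0]<100 and abs(b[1])<45 and -110<b[2]<-55: P.append(p)
    P=np.array(P,np.float32);print(len(P),'px')
    _,l,_=cv2.kmeans(P,4,None,(3,100,.01),20,cv2.KMEANS_PP_CENTERS)
    from scipy.optimize import least_squares
    for k in range(4):
        Q=P[l[:,0]==k];c0=Q.mean(0)+6*(Q.mean(0)-d['W'][:3,3])/np.linalg.norm(Q.mean(0)-d['W'][:3,3])
        c=least_squares(lambda c:np.linalg.norm(Q-c,axis=1)-9,c0,loss='soft_l1').x
        print(len(Q),'scoop',q.inv().apply(c-G).round(1),'bin',H.inv().apply(c-binpt(0,0,0)).round(1))
E
python3 - <<'E'
from h import *
lipnow();e=grab('wrist');np.savez('w6.npz',**e);balls(e)
E
```

```text
lip in bin [ 0.9 -2.   0.6] world [700.2  27.5  33.3] yaw,pitch,roll rel [ 0.     0.045 -0.001] F [-12.6  -1.3  33.5] t 17.175
1750 px
242 scoop [ 57.5  22.8 -94.5] bin [-13.2  20.8  11.7]
500 scoop [ 48.7 -18.3 -86.9] bin [-21.6 -20.3  19.7]
487 scoop [ 64.    5.8 -94.7] bin [-6.7  3.8 11.2]
521 scoop [ 65.  -11.  -88.9] bin [ -5.4 -13.   16.9]
```

Run:
```python
from h import *
W=lambda f,n,ez=0:(*scoopbin(.2*80*np.sin(f)-.5,0,80*np.sin(f)+1+ez,-f),n)
plan([W(.0,2,4)]+[W(f,1,5) for f in (.06,.12,.18)],-1)
```

```text
[[-1,0.001,-0.0027,-0.0005,-0.023,0.0,0.0],[-1,0.001,-0.0027,-0.0006,-0.023,0.0,0.0],[-1,0.0,-0.0042,-0.0013,-0.06,0.0,0.0],[-1,0.0,-0.0039,-0.0002,-0.06,0.0,0.0],[-1,0.0,-0.0036,-0.0001,-0.06,0.0,0.0]]
```

Request:
{"api": "jog_arm", "payload": {
  "series": [
    [-1,0.001,-0.0027,-0.0005,-0.023,0,0],
    [-1,0.001,-0.0027,-0.0006,-0.023,0,0],
    [-1,0,-0.0042,-0.0013,-0.06,0,0],
    [-1,0,-0.0039,-0.0002,-0.06,0,0],
    [-1,0,-0.0036,-0.0001,-0.06,0,0]
  ]
}}

```text
time: 17.85
eef_pos: [660.0, 23.2, 149.1]
ee_rot: [-2.904, 0.001, 1.735]
force: [-3.9, -0.6, -2.1]
finger_gap: 0.146
grasp_force: 40.0
```

Run:
```python
from h import *
lipnow();e=grab('wrist');balls(e)
W=lambda f,n,ez=0:(*scoopbin(.2*80*np.sin(f)-.5,0,80*np.sin(f)+1+ez,-f),n)
plan([W(f,1,3) for f in (.24,.3,.36,.42,.47)],-1)
```

```text
lip in bin [ 3.7 -0.3 17. ] world [709.   30.6  47.2] yaw,pitch,roll rel [ 0.    -0.183 -0.001] F [-3.9 -0.6 -2.1] t 17.85
1821 px
495 scoop [ 66.1   3.7 -96.4] bin [-3.8  3.1 25.7]
490 scoop [ 66.1 -14.2 -96.6] bin [ -3.8 -14.8  25.5]
382 scoop [ 60.   20.9 -95.9] bin [-9.9 20.3 25.1]
454 scoop [ 50.4  -5.5 -95.9] bin [-19.4  -6.1  23.3]
[[-1,0.0005,-0.0039,-0.0008,-0.053,0.001,0.0],[-1,0.0,-0.0031,0.0002,-0.06,0.0,0.0],[-1,0.0,-0.0029,0.0004,-0.06,0.0,0.0],[-1,0.0,-0.0027,0.0006,-0.06,0.0,0.0],[-1,0.0,-0.0021,0.0007,-0.05,0.0,0.0]]
```

All four balls are on the pan and one has already moved inward, so I keep tilting.

Request:
{"api": "jog_arm", "payload": {
  "series": [
    [-1,0,-0.0039,-0.0008,-0.053,0,0],
    [-1,0,-0.0031,0.0002,-0.06,0,0],
    [-1,0,-0.0029,0.0004,-0.06,0,0],
    [-1,0,-0.0027,0.0006,-0.06,0,0],
    [-1,0,-0.0021,0.0007,-0.05,0,0]
  ]
}}

```text
time: 18.52
eef_pos: [646.8, 21.0, 150.4]
ee_rot: [3.093, 0.001, 1.735]
force: [0.1, -0.4, -3.5]
finger_gap: 0.148
grasp_force: 40.0
```

Run:
```python
from h import *
lipnow();e=grab('wrist');balls(e)
W=lambda f,z,n:(*scoopbin(.2*z-1,0,z,-f),n)
plan([W(.5,45,1),W(.53,49,1),W(.56,53,1),W(.59,57,1),W(.62,62,1)],-1)
```

```text
lip in bin [ 7.9 -0.3 40.1] world [722.1  32.8  66.5] yaw,pitch,roll rel [ 0.    -0.468 -0.001] F [ 0.1 -0.4 -3.5] t 18.525
1952 px
500 scoop [ 68.6 -15.5 -95.4] bin [ -0.1 -16.   46.9]
503 scoop [ 68.5   2.3 -95.2] bin [-0.3  1.8 47. ]
452 scoop [ 52.7  -6.8 -94.6] bin [-14.7  -7.3  40.4]
497 scoop [ 64.2  19.8 -94.7] bin [-4.4 19.3 45.4]
[[-1,0.0004,0.0005,-0.002,-0.03,0.001,0.0],[-1,0.0,0.0,-0.0009,-0.03,0.0,0.0],[-1,0.0,0.0001,-0.0008,-0.03,0.0,0.0],[-1,0.0,0.0002,-0.0008,-0.03,0.0,0.0],[-1,0.0,0.001,-0.0014,-0.03,0.0,0.0]]
```

Run:
```python
from h import *
W=lambda f,z,n:(*scoopbin(.2*z-.3,0,z,-f),n)
plan([W(.52,44,1),W(.57,49,1),W(.6,53,1)],-1)
```

```text
[[-1,0.0004,-0.0012,0.0006,-0.05,0.001,0.0],[-1,0.0,-0.0009,-0.0001,-0.05,0.0,0.0],[-1,0.0,0.0002,-0.0007,-0.03,0.0,0.0]]
```

Request:
{"api": "jog_arm", "payload": {
  "series": [
    [-1,0,-0.0012,0.0006,-0.05,0,0],
    [-1,0,-0.0009,-0.0001,-0.05,0,0],
    [-1,0,0.0002,-0.0007,-0.03,0,0],
    [-1,0,0,0,0,0,0],
    [-1,0,0,0,0,0,0]
  ]
}}

```text
time: 19.2
eef_pos: [644.4, 20.6, 150.2]
ee_rot: [2.968, 0.001, 1.735]
force: [-7.9, -1.5, 2.6]
finger_gap: 0.147
grasp_force: 40.0
```

Run:
```python
from h import *
lipnow();e=grab('wrist','w7');np.savez('w7.npz',**e);balls(e)
W=lambda f,z,n:(*scoopbin(.2*z-.3,0,z,-f),n)
plan([W(.66,63,2)],-1)
```

```text
lip in bin [10.7 -0.3 52.3] world [729.5  34.1  76.6] yaw,pitch,roll rel [ 0.    -0.594 -0.001] F [-7.9 -1.5  2.6] t 19.2
1902 px
497 scoop [ 66.2   1.7 -95.1] bin [ 0.3  1.4 57.3]
441 scoop [ 18.4  -7.1 -94.6] bin [-39.6  -7.3  30.9]
470 scoop [ 51.7  14.  -94.7] bin [-11.9  13.7  49.5]
494 scoop [ 66.4 -16.2 -95.3] bin [  0.6 -16.5  57.2]
[[-1,0.0001,0.0009,-0.0015,-0.033,0.0,0.0],[-1,0.0001,0.0009,-0.0015,-0.033,0.0,0.0]]
```

Request:
{"api": "jog_arm", "payload": {
  "series": [
    [-1,0,0.0009,-0.0015,-0.033,0,0],
    [-1,0,0,0,0,0,0],
    [-1,0,0,0,0,0,0],
    [-1,0,0,0,0,0,0],
    [-1,0,0,0,0,0,0]
  ]
}}

```text
time: 19.88
eef_pos: [645.2, 21.0, 151.9]
ee_rot: [2.935, 0.0, 1.735]
force: [-9.3, -1.7, 3.3]
finger_gap: 0.144
grasp_force: 40.0
```

Run:
```python
from h import *
lipnow();e=grab('wrist');balls(e)
```

```text
lip in bin [11.7 -0.  57.8] world [732.7  34.8  81.2] yaw,pitch,roll rel [ 0.    -0.627 -0.001] F [-9.3 -1.7  3.3] t 19.875
1837 px
442 scoop [ 18.4  -7.5 -94.6] bin [-37.7  -7.5  34.8]
492 scoop [ 66.3   1.7 -95.2] bin [ 1.4  1.7 62.5]
421 scoop [ 18.3  11.5 -94.6] bin [-37.8  11.5  34.8]
482 scoop [ 66.3 -16.1 -95.3] bin [  1.4 -16.2  62.4]
```

Two balls are at the back wall. The other two rest on the thin lip section at x=66, behind its 0.5 mm step. I'll lift clear of the bail and tilt back further to roll them in.

Run:
```python
from h import *
W=lambda f,x,z,n:(*scoopbin(x,0,z,-f),n)
plan([W(.63,13,63,1),W(.63,14.5,71,1),W(.64,16.5,81,1),W(.65,19,91,1),W(.66,21.5,101,1),W(.68,24,110,1),W(.72,26,117,1),W(.78,27,122,1),W(.85,28,126,1),W(.9,28,128,1)],-1)
```

```text
[[-1,0.0,0.0038,-0.0032,-0.003,0.0,0.0],[-1,0.0,0.0059,-0.0056,0.0,0.0,0.0],[-1,0.0,0.0066,-0.0062,-0.01,0.0,0.0],[-1,0.0,0.0071,-0.0058,-0.01,0.0,0.0],[-1,0.0,0.0072,-0.0057,-0.01,0.0,0.0]]
[[-1,0.0,0.0058,-0.0041,-0.02,0.0,0.0],[-1,0.0,0.0025,-0.0012,-0.04,0.0,0.0],[-1,0.0,-0.0011,0.0014,-0.06,0.0,0.0],[-1,0.0,-0.0024,0.0031,-0.07,0.0,0.0],[-1,0.0,-0.0028,0.0024,-0.05,0.0,0.0]]
```

Request:
{"api": "jog_arm", "payload": {
  "series": [
    [-1,0,0.0038,-0.0032,-0.003,0,0],
    [-1,0,0.0059,-0.0056,0,0,0],
    [-1,0,0.0066,-0.0062,-0.01,0,0],
    [-1,0,0.0071,-0.0058,-0.01,0,0],
    [-1,0,0.0072,-0.0062,-0.01,0,0]
  ]
}}

```text
time: 20.55
eef_pos: [670.6, 25.4, 186.1]
ee_rot: [2.897, 0.0, 1.735]
force: [0.6, 0.2, -2.5]
finger_gap: 0.146
grasp_force: 40.0
```

Request:
{"api": "jog_arm", "payload": {
  "series": [
    [-1,0,0.0058,-0.005,-0.02,0,0],
    [-1,0,0.0025,-0.002,-0.04,0,0],
    [-1,0,-0.0011,0.001,-0.06,0,0],
    [-1,0,-0.0024,0.002,-0.07,0,0],
    [-1,0,-0.0028,0.002,-0.05,0,0]
  ]
}}

```text
time: 21.18
eef_pos: [671.9, 25.5, 187.7]
ee_rot: [2.655, 0.0, 1.735]
force: [0.7, 0.3, -3.2]
finger_gap: 0.149
grasp_force: 40.0
```

Run:
```python
from h import *
lipnow();e=grab('wrist');balls(e);print(manip.state()['qpos'].round(2))
```

```text
lip in bin [2.540e+01 1.000e-01 1.329e+02] world [775.1  42.  144.1] yaw,pitch,roll rel [ 0.001 -0.906 -0.001] F [ 0.7  0.3 -3.2] t 21.175
1747 px
460 scoop [ 36.5 -13.7 -94.2] bin [ -5.7 -13.7 110. ]
383 scoop [ 19.9  13.1 -94.2] bin [-15.9  13.1  97. ]
466 scoop [ 35.4   4.1 -94.2] bin [ -6.4   4.  109.1]
438 scoop [ 20.   -6.4 -94.3] bin [-15.8  -6.5  97. ]
[ 0.33  0.26 -0.52  2.02  0.29  0.42 -0.21]
```

All four balls are inside the pan, at x = 20 to 36 mm. Next I lift and carry them to the dish.

```bash
cat >> h.py <<'E'
DISH=np.array([559.2,324.2]);YP=.525
def pour(back,z,pitch): return lipto([DISH[0]-back*np.cos(YP),DISH[1]-back*np.sin(YP),z],YP,pitch)
E
python3 - <<'E'
from h import *
p0=R.from_euler('xyz',manip.state()['ee_rot'])
L=np.array([775.1,42.,144.1])
T=pour(25,150,-.38)
s=manip.state();A=(s['eef_pos']+[0,0,45],p0)
def mid(f): 
    from scipy.spatial.transform import Slerp
    return (A[0]+(T[0]-A[0])*f,Slerp([0,1],R.concatenate([A[1],T[1]]))(f))
print(T[0],T[1].as_euler('xyz'))
plan([(s['eef_pos']+[0,0,12],p0,1),(s['eef_pos']+[0,0,30],p0,1),(*A,1)]+[(*mid(f),1) for f in(.03,.1,.19,.29,.39,.49,.59,.69,.79,.88,.95,1)],-1)
E
```

```text
[451.2744605  262.38074208 204.4219233 ] [2.76159265 0.         2.09579633]
[[-1,0.0,0.0056,-0.0106,0.0,0.0,0.0],[-1,0.0,0.0084,-0.0159,0.0,0.0,0.0],[-1,0.0,0.007,-0.0133,0.0,0.0,0.0],[-1,0.0081,-0.0051,-0.0018,0.003,0.005,-0.01],[-1,0.019,-0.0117,-0.004,0.007,0.011,-0.023]]
[[-1,0.0249,-0.0145,-0.0048,0.009,0.014,-0.029],[-1,0.0281,-0.0153,-0.0048,0.011,0.015,-0.033],[-1,0.0287,-0.0145,-0.0042,0.011,0.015,-0.033],[-1,0.0292,-0.0136,-0.0036,0.011,0.015,-0.033],[-1,0.0297,-0.0126,-0.003,0.011,0.015,-0.033]]
[[-1,0.0301,-0.0117,-0.0025,0.011,0.015,-0.033],[-1,0.0305,-0.0107,-0.0019,0.011,0.015,-0.033],[-1,0.0278,-0.0087,-0.0012,0.009,0.014,-0.029],[-1,0.0218,-0.0062,-0.0005,0.007,0.011,-0.023],[-1,0.0157,-0.0041,-0.0002,0.005,0.008,-0.016]]
```

```bash
sed -i 's/YP=.525/YP=.85/' h.py
python3 - <<'E'
from h import *
from scipy.spatial.transform import Slerp
p0=R.from_euler('xyz',manip.state()['ee_rot'])
T=pour(25,140,-.25)
s=manip.state();A=(s['eef_pos']+[0,0,45],p0)
mid=lambda f:(A[0]+(T[0]-A[0])*f,Slerp([0,1],R.concatenate([A[1],T[1]]))(f))
print(T[0],np.hypot(*T[0][:2]),T[1].as_euler('xyz'))
plan([(s['eef_pos']+[0,0,12],p0,1),(s['eef_pos']+[0,0,30],p0,1),(*A,1)]+[(*mid(f),1) for f in(.03,.1,.19,.29,.39,.49,.59,.69,.79,.88,.95,1)],-1)
E
```

```text
[481.87327847 237.0855774  206.8451202 ] 537.0395027473124 [2.89159265 0.         2.42079633]
[[-1,0.0,0.0056,-0.0106,0.0,0.0,0.0],[-1,0.0,0.0084,-0.0159,0.0,0.0,0.0],[-1,0.0,0.007,-0.0133,0.0,0.0,0.0],[-1,0.0072,-0.0044,-0.0015,0.007,0.007,-0.019],[-1,0.017,-0.0099,-0.0032,0.016,0.017,-0.045]]
[[-1,0.0225,-0.0118,-0.0036,0.02,0.022,-0.058],[-1,0.0258,-0.0117,-0.0032,0.023,0.025,-0.064],[-1,0.0265,-0.0101,-0.0023,0.023,0.025,-0.064],[-1,0.0272,-0.0084,-0.0014,0.023,0.025,-0.064],[-1,0.0277,-0.0066,-0.0005,0.023,0.025,-0.064]]
[[-1,0.0281,-0.0049,0.0003,0.023,0.025,-0.064],[-1,0.0283,-0.003,0.0011,0.023,0.025,-0.064],[-1,0.0256,-0.0011,0.0016,0.02,0.022,-0.058],[-1,0.0199,0.0003,0.0017,0.016,0.017,-0.045],[-1,0.0141,0.0009,0.0015,0.011,0.012,-0.032]]
```

Request:
{"api": "jog_arm", "payload": {
  "series": [
    [-1,0,0.0056,-0.0106,0,0,0],
    [-1,0,0.0084,-0.016,0,0,0],
    [-1,0,0.007,-0.0133,0,0,0],
    [-1,0.0072,-0.0044,-0.0015,0.007,0.007,-0.019],
    [-1,0.017,-0.0099,-0.0032,0.016,0.017,-0.045]
  ]
}}

```text
time: 21.85
eef_pos: [652.8, 46.9, 230.0]
ee_rot: [2.682, 0.008, 1.804]
force: [-0.6, 0.2, -2.7]
finger_gap: 0.145
grasp_force: 40.0
```

Request:
{"api": "jog_arm", "payload": {
  "series": [
    [-1,0.0225,-0.0118,-0.0036,0.02,0.022,-0.058],
    [-1,0.0258,-0.0117,-0.0032,0.023,0.025,-0.064],
    [-1,0.0265,-0.01,-0.0023,0.023,0.025,-0.064],
    [-1,0.0272,-0.0084,-0.0014,0.023,0.025,-0.064],
    [-1,0.0277,-0.0066,-0.0005,0.023,0.025,-0.064]
  ]
}}

```text
time: 22.48
eef_pos: [559.6, 151.7, 217.8]
ee_rot: [2.8, 0.018, 2.143]
force: [0.3, 0.1, -2.8]
finger_gap: 0.145
grasp_force: 40.0
```

Request:
{"api": "jog_arm", "payload": {
  "series": [
    [-1,0.028,-0.005,0,0.023,0.025,-0.064],
    [-1,0.0283,-0.003,0.001,0.023,0.025,-0.064],
    [-1,0.0256,-0.001,0.0016,0.02,0.022,-0.058],
    [-1,0.02,0,0.0017,0.016,0.017,-0.045],
    [-1,0.014,0.001,0.0015,0.011,0.012,-0.032]
  ]
}}

```text
time: 23.1
eef_pos: [482.4, 238.3, 208.4]
ee_rot: [2.895, -0.002, 2.423]
force: [0.6, -0.7, -2.0]
finger_gap: 0.152
grasp_force: 40.0
```

Run:
```python
from h import *
lipnow();e=grab('wrist');np.savez('w8.npz',**e);balls(e);print(manip.state()['qpos'].round(2),manip.state()['ee_rot'])
# dish by wrist depth
v,u=np.mgrid[0:480:2,0:640:2]
P=np.array([pt(e,a,b) for a,b in zip(u.ravel(),v.ravel()) if e['range_z'][b,a]>0 and b<330])
r=P[(np.hypot(*(P[:,:2]-DISH).T)<85)&(P[:,2]>73)&(P[:,2]<83)]
print(len(r),r[:,:2].min(0),r[:,:2].max(0),cv2.minEnclosingCircle(r[:,:2].astype(np.float32)))
W=lambda z,p:(*pour(22,z,p),1)
plan([W(135,-.2),W(122,-.12),W(108,-.04),W(96,.02),W(90,.06)],-1)
```

```text
lip in bin [-143.3  299.2   54.4] world [542.8 306.7 141.2] yaw,pitch,roll rel [ 0.812 -0.556 -0.308] F [ 0.6 -0.7 -2. ] t 23.1
1777 px
475 scoop [ 34.3 -15.3 -94.4] bin [-163.   263.8   46.7]
443 scoop [ 18.3  -7.5 -94.5] bin [-176.9  260.    36.1]
387 scoop [ 18.3  11.5 -94.5] bin [-187.9  274.6   31.2]
472 scoop [ 33.9   2.5 -94.4] bin [-173.6  277.3   41.8]
[ 0.27  0.15 -0.85  2.04  0.06  0.76  0.25] [ 2.89552117e+00 -2.47324009e-03  2.42590692e+00]
440 [497.62469579 266.5989594 ] [618.77925443 383.43613101] ((558.7869873046875, 321.778564453125), 61.8582878112793)
[[-1,-0.0017,0.0043,0.0032,0.046,-0.004,0.004],[-1,0.0,0.0046,0.0073,0.08,0.0,0.0],[-1,0.0,0.0055,0.0084,0.08,0.0,0.0],[-1,0.0,0.0049,0.0078,0.06,0.0,0.0],[-1,0.0,0.0037,0.0032,0.04,0.0,0.0]]
```

Request:
{"api": "jog_arm", "payload": {
  "series": [
    [-1,-0.0017,0.0043,0.0032,0.046,-0.004,0.004],
    [-1,0,0.0046,0.0073,0.08,0,0],
    [-1,0,0.0055,0.0084,0.08,0,0],
    [-1,0,0.0049,0.0078,0.06,0,0],
    [-1,0,0.0037,0.0032,0.04,0,0]
  ]
}}

```text
time: 23.78
eef_pos: [502.2, 256.0, 180.9]
ee_rot: [-3.081, 0.001, 2.415]
force: [-0.1, 0.9, -2.7]
finger_gap: 0.145
grasp_force: 40.0
```

Run:
```python
from h import *
lipnow();e=grab('wrist');balls(e);print(manip.state()['qpos'].round(2))
W=lambda z,p:(*pour(22,z,p),1)
plan([W(86,.1),W(84,.15),W(83,.2),W(83,.25),W(83,.3)]+[W(83,.35),W(83,.4),W(83,.45),W(83,.5)],-1)
```

```text
lip in bin [-118.5  297.2    8.5] world [547.  305.4  89.2] yaw,pitch,roll rel [ 0.708 -0.264 -0.27 ] F [-0.1  0.9 -2.7] t 23.775
1801 px
456 scoop [ 18.6  -5.6 -94.2] bin [-158.1  260.4    5.9]
466 scoop [ 34.9 -14.1 -94.3] bin [-141.2  263.9   12.2]
406 scoop [ 19.   12.5 -94.2] bin [-168.2  274.6    1.3]
473 scoop [ 34.9   3.9 -94.2] bin [-151.6  277.9    7.6]
[ 0.01  0.4  -0.77  1.8   0.32  1.13 -0.03]
[[-1,0.0026,0.0032,0.0002,0.038,0.0,-0.005],[-1,0.0,0.0047,-0.0015,0.05,0.0,0.0],[-1,0.0,0.0046,-0.0025,0.05,0.0,0.0],[-1,0.0,0.0045,-0.0035,0.05,0.0,0.0],[-1,0.0,0.0045,-0.0035,0.05,0.0,0.0]]
[[-1,0.0,0.0045,-0.0035,0.05,0.0,0.0],[-1,0.0,0.0045,-0.0035,0.05,0.0,0.0],[-1,0.0,0.0045,-0.0035,0.05,0.0,0.0],[-1,0.0,0.0045,-0.0035,0.05,0.0,0.0]]
```

Request:
{"api": "jog_arm", "payload": {
  "series": [
    [-1,0.0026,0.0032,0.0002,0.038,0,-0.005],
    [-1,0,0.0047,-0.0015,0.05,0,0],
    [-1,0,0.0046,-0.0025,0.05,0,0],
    [-1,0,0.0023,-0.0018,0.025,0,0],
    [-1,0,0.0023,-0.0018,0.025,0,0]
  ]
}}

```text
time: 24.45
eef_pos: [512.1, 271.1, 186.8]
ee_rot: [-2.894, 0.001, 2.42]
force: [0.3, 0.2, -1.2]
finger_gap: 0.15
grasp_force: 40.0
```

Request:
{"api": "jog_arm", "payload": {
  "series": [
    [-1,0,0.0023,-0.0018,0.025,0,0],
    [-1,0,0.0023,-0.0018,0.025,0,0],
    [-1,0,0.0023,-0.0018,0.025,0,0],
    [-1,0,0.0023,-0.0018,0.025,0,0],
    [-1,0,0,0,0,0,0]
  ]
}}

```text
time: 25.08
eef_pos: [519.1, 279.9, 190.6]
ee_rot: [-2.794, 0.0, 2.421]
force: [-0.1, -0.0, -1.5]
finger_gap: 0.145
grasp_force: 40.0
```

Run:
```python
from h import *
lipnow();e=grab('wrist','w9');np.savez('w9.npz',**e);balls(e);print(manip.state()['qpos'].round(2))
W=lambda z,p:(*pour(22,z,p),1)
plan([W(83,.4),W(83,.45),W(83,.5)],-1)
```

```text
lip in bin [-118.   300.2    2.8] world [544.6 308.   83.9] yaw,pitch,roll rel [ 0.638  0.014 -0.262] F [-0.1 -0.  -1.5] t 25.075
0 pxTraceback (most recent call last):
  File "<stdin>", line 2, in <module>
  File "h.py", line 69, in balls
    _,l,_=cv2.kmeans(P,4,None,(3,100,.01),20,cv2.KMEANS_PP_CENTERS)
          ~~~~~~~~~~^^^^^^^^^^^^^^^^^^^^^^^^^^^^^^^^^^^^^^^^^^^^^^^
cv2.error: OpenCV(4.12.0) /io/opencv/modules/core/src/kmeans.cpp:243: error: (-2:Unspecified error) in function 'double cv::kmeans(cv::InputArray, int, cv::InputOutputArray, cv::TermCriteria, int, int, cv::OutputArray)'
> There can't be more clusters than elements (expected: 'N >= K'), where
>     'N' is 0
> must be greater than or equal to
>     'K' is 4
```

The scoop is empty. I lift it level and move to the clear bench spot at about (520,165).

Run:
```python
from h import *
s=manip.state();q=R.from_euler('xyz',s['ee_rot']);p=s['eef_pos']
Q=tool(.1);G=np.array([520,165.])
plan([(p+[0,0,15],q,1),(p+[0,0,50],q,1),([*(p[:2]),220],tool(.85,.1),3),([*G,180],Q,8),([*G,110],Q,2)],-1)
e=dict(np.load('w9.npz'));a=e['img'][:,:,::-1]
d=grab('top');b=d['img'][190:300,100:240,::-1];cv2.imwrite('pics/pour.png',np.hstack([cv2.resize(a[60:380,200:560],(400,356)),cv2.resize(b,(400,356),interpolation=cv2.INTER_CUBIC)]))
```

```text
[[-1,0.0,-0.0051,-0.0141,0.0,0.0,0.0],[-1,0.0,-0.0119,-0.0329,0.0,0.0,0.0],[-1,0.0,0.0023,0.0065,-0.082,0.0,0.0],[-1,0.0,0.0018,0.0067,-0.082,0.0,0.0],[-1,0.0,0.0013,0.0068,-0.082,0.0,0.0]]
[[-1,-0.0096,-0.0101,0.006,-0.012,0.005,0.094],[-1,-0.0105,-0.0093,0.0059,-0.012,0.005,0.094],[-1,-0.0113,-0.0083,0.0057,-0.012,0.005,0.094],[-1,-0.0121,-0.0073,0.0056,-0.012,0.005,0.094],[-1,-0.0128,-0.0062,0.0054,-0.012,0.005,0.094]]
[[-1,-0.0133,-0.005,0.0053,-0.012,0.005,0.094],[-1,-0.0137,-0.0038,0.0052,-0.012,0.005,0.094],[-1,-0.0141,-0.0026,0.0051,-0.012,0.005,0.094],[-1,0.0,0.0,0.035,0.0,0.0,0.0],[-1,0.0,0.0,0.035,0.0,0.0,0.0]]
```

View pics/pour.png

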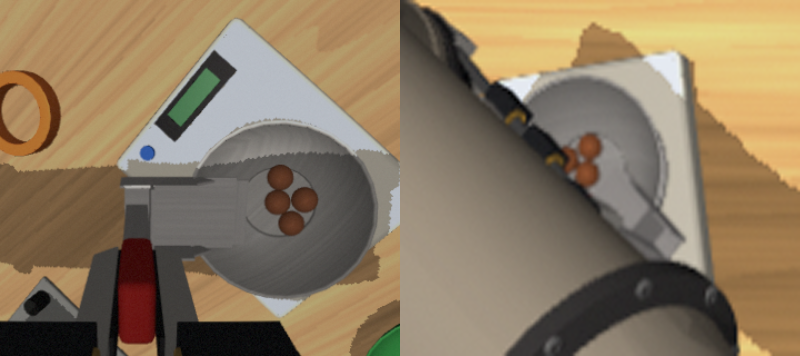

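The left-hand picture shows all four balls resting on the dish floor. Moving to set the scoop down.

Request:
{"api": "jog_arm", "payload": {
  "series": [
    [-1,0,-0.005,-0.014,0,0,0],
    [-1,0,-0.012,-0.033,0,0,0],
    [-1,0,0.0023,0.0065,-0.082,0,0],
    [-1,0,0.0018,0.0067,-0.082,0,0],
    [-1,0,0.0013,0.0068,-0.082,0,0]
  ]
}}

```text
time: 25.8
eef_pos: [519.2, 279.4, 221.4]
ee_rot: [-3.045, 0.002, 2.421]
force: [0.1, 0.0, -1.5]
finger_gap: 0.147
grasp_force: 40.0
```

Request:
{"api": "jog_arm", "payload": {
  "series": [
    [-1,-0.0096,-0.01,0.006,-0.012,0.005,0.094],
    [-1,-0.0105,-0.0093,0.006,-0.012,0.005,0.094],
    [-1,-0.0113,-0.0083,0.0057,-0.012,0.005,0.094],
    [-1,-0.012,-0.0073,0.0056,-0.012,0.005,0.094],
    [-1,-0.0128,-0.0062,0.0054,-0.012,0.005,0.094]
  ]
}}

```text
time: 26.42
eef_pos: [519.7, 207.2, 196.4]
ee_rot: [-3.106, 0.009, 1.947]
force: [0.2, 1.0, -1.2]
finger_gap: 0.144
grasp_force: 40.0
```

Request:
{"api": "jog_arm", "payload": {
  "series": [
    [-1,-0.0133,-0.005,0.0053,-0.012,0.005,0.094],
    [-1,-0.0137,-0.0038,0.0052,-0.012,0.005,0.094],
    [-1,-0.014,-0.0026,0.005,-0.012,0.005,0.094],
    [-1,0,0,0.03,0,0,0],
    [-1,0,0,0.03,0,0,0]
  ]
}}

```text
time: 27.05
eef_pos: [520.4, 164.7, 121.1]
ee_rot: [3.139, -0.001, 1.667]
force: [0.9, -0.3, -1.0]
finger_gap: 0.145
grasp_force: 40.0
```

Run:
```python
from h import *
s=manip.state();print(s['eef_pos'],s['ee_rot'],s['force'])
p=s['eef_pos']
# scoop attitude in hand from wrist depth of pan: fit plane to pan pixels
e=grab('wrist');q=R.from_euler('xyz',s['ee_rot']);P=[]
for v in range(150,330,2):
  for u in range(280,440,2):
    if e['range_z'][v,u]>0:
      t=q.inv().apply(pt(e,u,v)-p)
      if 14<t[1]<60 and abs(t[0])<18 and 75<t[2]<95:P.append(t)
P=np.array(P);c=np.linalg.lstsq(np.c_[P[:,:2],np.ones(len(P))],P[:,2],rcond=None)[0];print(len(P),'pan slopes x,y, z0',c)
plan([([*p[:2],88.5],tool(.1),4)],-1)
```

```text
[520.4071821  164.68261072 121.09109038] [ 3.13939981e+00 -9.19152684e-04  1.66734630e+00] [ 0.88422352 -0.32421743 -1.02076482]
709 pan slopes x,y, z0 [-3.75044652e-03  3.07333365e-04  8.57409095e+01]
[[-1,0.0001,0.0005,0.0072,-0.001,0.0,-0.001],[-1,0.0001,0.0005,0.0072,-0.001,0.0,-0.001],[-1,0.0001,0.0005,0.0072,-0.001,0.0,-0.001],[-1,0.0001,0.0005,0.0072,-0.001,0.0,-0.001]]
```

Request:
{"api": "jog_arm", "payload": {
  "series": [
    [-1,0,0,0.011,0,0,0],
    [-1,0,0,0.011,0,0,0],
    [-1,0,0,0.008,0,0,0],
    [-1,0,0,0.002,0,0,0],
    [-1,0,0,0.001,0,0,0]
  ]
}}

```text
time: 27.72
eef_pos: [519.9, 165.1, 87.5]
ee_rot: [3.142, -0.001, 1.668]
force: [0.6, -0.5, -1.0]
finger_gap: 0.147
grasp_force: 40.0
```

Run:
```python
from h import *
s=manip.state();print(s['eef_pos'],s['ee_rot'],s['force'])
```

```text
[519.93707146 165.13055902  87.4784105 ] [ 3.14152490e+00 -1.26167151e-03  1.66818034e+00] [ 0.55971627 -0.49951347 -0.96782681]
```

Request:
{"api": "jog_arm", "payload": {
  "series": [
    [-1,0,0,0.0007,0,0,0],
    [-1,0,0,0,0,0,0]
  ]
}}

```text
time: 27.98
eef_pos: [519.9, 165.2, 87.4]
ee_rot: [3.141, -0.001, 1.668]
force: [-3.7, 0.6, 7.3]
finger_gap: 0.15
grasp_force: 40.0
```

Request:
{"api": "jog_arm", "payload": {
  "series": [
    [-0.4,0,0,0,0,0,0],
    [-0.4,0,0,0,0,0,0],
    [0,0,0,0,0,0,0],
    [0.2,0,0,0,0,0,0],
    [0.2,0,0,0,0,0,0]
  ]
}}

```text
time: 28.6
eef_pos: [519.8, 165.0, 86.6]
ee_rot: [-3.141, -0.001, 1.668]
force: [-0.7, -0.2, -0.1]
finger_gap: 0.58
grasp_force: 0.0
```

Request:
{"api": "jog_arm", "payload": {
  "series": [
    [0.2,0,0,-0.01,0,0,0],
    [0.2,0,0,-0.03,0,0,0],
    [0.2,0,0,-0.05,0,0,0],
    [0.2,0,0,-0.05,0,0,0],
    [0.2,0,0,-0.03,0,0,0]
  ]
}}

```text
time: 29.22
eef_pos: [520.3, 165.3, 259.9]
ee_rot: [3.139, -0.002, 1.668]
force: [-0.2, 0.9, -0.9]
finger_gap: 0.602
grasp_force: 0.0
```

Request:
{"api": "jog_arm", "payload": {
  "series": [
    [0.2,0,-0.03,0,0,0,0],
    [0.2,0,-0.03,0,0,0,0],
    [0.2,0,0,0,0,0,0],
    [0.2,0,0,0,0,0,0]
  ]
}}

```text
time: 29.72
eef_pos: [460.8, 159.0, 257.2]
ee_rot: [3.141, -0.001, 1.668]
force: [0.4, 0.1, 0.3]
finger_gap: 0.598
grasp_force: 0.0
```

Run:
```python
from h import *
s=manip.state();print(s['time'],s['eef_pos'],s['force'],s['finger_gap'])
d=grab('scene');np.savez('s9.npz',**d)
e=grab('wrist','w10');np.savez('w10.npz',**e)
t=dict(np.load('top0.npz'));g=grab('top');np.savez('t9.npz',**g)
# dish & balls by scene depth
v,u=np.mgrid[230:330,420:520]
P=np.array([pt(d,a,b) for a,b in zip(u.ravel(),v.ravel())])
r=P[(np.hypot(*(P[:,:2]-DISH).T)<85)&(P[:,2]>73)&(P[:,2]<84)];print('dish',cv2.minEnclosingCircle(r[:,:2].astype(np.float32)))
d0=dict(np.load('scene0.npz'));P=np.array([pt(d0,a,b) for a,b in zip(u.ravel(),v.ravel())])
r=P[(np.hypot(*(P[:,:2]-DISH).T)<85)&(P[:,2]>73)&(P[:,2]<84)];print('dish before',cv2.minEnclosingCircle(r[:,:2].astype(np.float32)))
# scoop handle by scene depth: red pixels near (520,165)
hs=cv2.cvtColor(d['img'],cv2.COLOR_RGB2HSV)
Q=np.array([p for b,a in np.argwhere(((hs[...,0]<8)|(hs[...,0]>172))&(hs[...,1]>150)) for p in[pt(d,a,b)] if np.hypot(p[0]-520,p[1]-165)<45])
print('handle',len(Q),Q.min(0),Q.max(0))
C=np.array([p for b,a in np.argwhere((hs[...,0]<14)&(hs[...,1]>110)) for p in[pt(d,a,b)] if np.hypot(*(p[:2]-DISH))<60])
print('balls px',len(C),C.min(0),C.max(0))
```

```text
29.725 [460.75149595 158.99058353 257.21720528] [0.43926424 0.13732307 0.34328527] 0.5983290388357962
dish ((557.8378295898438, 321.76751708984375), 62.54731369018555)
dish before ((557.8731689453125, 322.9809875488281), 62.00461196899414)
handle 240 [512.44374623 152.89682944  82.89098204] [529.80607061 177.45489811 129.61481979]
balls px 210 [539.26372585 314.91916668  52.20864793] [585.15074719 345.4361335   63.24359701]
```

Run:
```python
from h import *
g=dict(np.load('t9.npz'));H=R.from_euler('ZY',[YB,.42])
for u,v in[(315,215),(308,205),(305,195)]:print('bin floor z',H.inv().apply(pt(g,u,v)-binpt(0,0,0)).round(1))
print(manip.sign_off())
```

```text
bin floor z [-88.2 -11.   -1.4]
bin floor z [-61.6   0.4  -0.5]
bin floor z [-36.1   3.5   0.5]
the job is handed in; nothing more can be done
None
```

The job is handed in at about 30 s. My last measurements show all four balls in the steel dish, the dish within about 1 mm of where it started, the bin still tipped (about 0.4 rad), and the scoop standing upright and released on the bench; sign-off returned no verdict.

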